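# Lock the filter lid of the polishing-dust collector

### The arm

A 6-joint arm with a two-finger parallel gripper is mounted at the origin on the work surface. World frame = base frame: x ahead of the robot, y to its left, z up, the work surface at z = 0. Lengths are in m, angles in rad, forces in N, time in s.
With the tool pointing down it reaches from about 0.375 to 0.975 m from the base axis. Payload 3.8 kg.
Tool frame: the origin (TCP) lies at the very end of the fingers, on their centre line; the grasp point (between the pads) lies behind it (bot.tcp_to_grasp is the y of the grasp point in the tool frame, in m); y points along the fingers, z is the direction in which the jaws open and shut, and the axes are right-handed (so a half turn about y gives the same grasp; the last joint's range is limited). The gripper opens to 85 mm and grips with 20 to 120 N. Pads are 22 mm wide; open, the fingers measure 114 mm over their backs; the gripper's body (76 mm by 85 mm) begins 54 mm behind the grasp point. The pads swing forward as they close: fully open they stand 13 mm farther back than shut.
Start: joints at [1.216, 0.264, 1.604, -0, 1.274, -0.037], TCP at [0.211, 0.641, 0.231] pointing down, gripper open.
Joint ranges: [-2.63, 2.63], [-0.94, 2.18], [0.31, 2.57], [-1.31, 4.45], [0, 2.66], [-2.55, 2.55]. Speed limits (rad/s): [2.57, 2.57, 3.14, 3.14, 3.14, 3.14].

### API

Orientations are given as a rotation vector (axis times angle).
In Python, from workcell import bot, optics, workorder gives the robot as it stands.
- The arm moves only by the shell command python3 -m handwheel 'ROWS' [FORCE]. ROWS is JSON, a list of rows, each a list of 7 numbers: the shift along the tool's x, y, z in m, then the turn, a rotation vector about the tool's x, y, z in rad, then the opening, from 0 (shut) to 1 (fully open). A call has 1 to 8 rows; each row shifts and turns the commanded pose from where the row before left it, along the tool's axes as they then stand; what a row does not reach is not made up. A row lasts 1/8 s, in which the tool goes at most 62.5 mm and 10.7 degrees, less where a joint would pass 70% of its speed; a pose out of reach is approached as far as the arm can. A call with a gripper value outside its range is refused whole. The fingers move at their own pace and stop on an object; FORCE is the grip in N (left out, the last holds). Time passes only in rows, so rows that do not move let the fingers close. It gives the time, the measured TCP pose, the force and the opening at its end, in the units of the state.
- bot.read_state(): the state, without advancing time (a new reading comes with each control period).
- optics.read_camera(name): name is "side" or "top"; returns a dict with "image" (384x512x3 uint8, red, green, blue), "z_map" (384x512 float32, m along the optical axis (not along the pixel's ray), 0 where there is no reading), "mtx" (3x3 intrinsics, pixels), "dist" ([k1, k2, p1, p2, k3] as OpenCV has them; the pictures are not rectified), "world_from_camera" (4x4, takes a point from camera to world coordinates). Camera axes: x right, y down, z forward; pixel columns grow to the right and rows downward; lengths in m; the calibration is good to about 2 mm. A picture is of the moment at which its call begins.
- workorder.finish_job(): hands the job in, once; it reports no verdict.
The state is a dict: "time": time; "q": joint angles; "joint_vel": joint speeds; "joint_torque": joint torques, N m; "tool_pos": TCP position; "tcp_rot": TCP orientation; "wrist_force": force on the tool from outside, world axes, zero at the start; "torque": the same for the moment, N m; "width": opening from 0.0 (shut) to 1.0 (fully open).
Only numpy, scipy, OpenCV 4.12 (cv2) and the standard library are available. Lean on these libraries where they do the work, as an engineer would, in place of code of your own. Each camera call takes 0.05 s, during which the arm holds its last target.

### The job

Take the red paddle-handled slot key out of the drilled wooden block, put its blade in the slot of the cam lock on the dust collector's lid, press the sprung lid down gently and turn the lock a quarter turn clockwise until it seats, so that it holds the lid down. Then stand the key back upright in its hole in the block. Use no more force on the key than the job needs, stay clear of the lid with the gripper, and leave the other tools and stones where they are.

Things in the scene. Friction and masses are not known exactly. Their poses are not given: they have to be found in the camera images.
- key: Slot key upright in one of the block's 3 holes (varies). Origin: centre of the underside of its steel collar (32 mm wide, 6 mm thick), resting on the block. z up, x along the width of blade and handle. Red flat-sided handle 34 mm (x) by 24 mm (y, grip across this), from z=6 to 70 mm. Below: 10 mm shank, then blade 14 mm (x) by 3 mm (y), z=-28 to -48 mm. 0.14 kg. A half turn makes no difference.
- key_tip (a point): Middle of the blade's lower edge, 48 mm below the key's origin; same axes as the key. In the lock's slot the blade has about 8 degrees of play either way, so it runs ahead of the lock: turn on until the stop is felt (0.05 to 0.08 N m on the key is enough), ease back, and draw the key straight up. The lid then lifts by some 2 to 4 mm and stays.
- block: Beech bench block, 80 mm (x) by 240 mm (y) by 60 mm high, fixed; origin at the centre of its underside, z up. Three upright 22 mm through holes at x=0, y=-75, 0, +75 mm, mouths chamfered 3 mm. Key, scriber and pin vice stand in them, one each, in any order.
- unit: Dust collector, green metal box fixed to the table, 300 mm (x) by 240 mm (y); origin at the centre of its underside, z up, front along -x. Front 200 mm: filter chamber under a grey lid whose top lies 115 mm up when pressed right down, 122 mm at the lock when free. Rear 100 mm: fan housing, 140 mm high. An intake spigot juts 34 mm from the -y side.
- lid (a joint): Filter lid, hinged at its rear edge, rad: 0 = pressed right down on its stop, 0.042 = free, pushed up by its foam gasket, about 0.022 = locked. The lock is 165 mm from the hinge, so 0.042 is 7 mm there. Pushed at the lock, it yields from about 3 N and meets the stop at about 11.5 N (1.2 N per mm), then is rigid. Over 36 N on the key, push and wrench added up, harms it.
- cam (a joint): Lock angle, rad, growing clockwise from above: 0 to 0.2 open, as found. Past about 0.4 its tongue must slip under a keeper's lip: press the lid to within 1 mm of its stop (10.5 N or more), else it jams. Past the lip it can rise into its seat, against a hard stop; the keeper is adjustable, so the stop lies anywhere from 1.25 to 1.70, the seat's entry 0.06 to 0.1 short of it. Friction 0.03 N m, 0.06 under the lip.
- cam_slot (a point): Centre of the floor of the lock's slot; x along the slot towards the red dot, z up. Steel head 30 mm across, 7 mm high, in a dark ring 44 mm across, on the lid at the middle of its front edge. Slot 17 mm long, 5 mm wide, 5 mm deep, long edges chamfered 1.2 mm. It runs roughly along the unit's y when open, along the unit's x when locked.
- awl: Scriber with a dark wooden pear-shaped handle 30 mm across and 64 mm high, standing in a hole of the block; origin at the underside of its brass ferrule, on the block's top. Not to be moved.
- pinvise: Steel pin vice, slim 17 mm round body with a dark 22 mm cap, 70 mm high, standing in a hole of the block; origin at the underside of its collar, on the block's top. Not to be moved.
- buff: Cloth polishing wheel lying flat, 144 mm across, 27 mm high, origin at its underside. Not to be moved.
- saw: Piercing saw with red handle and bright frame, lying flat, about 245 mm by 115 mm, 12 mm high. Not to be moved.
- stone: Rough green stone, about 45 by 35 by 27 mm, origin at its underside. Not to be moved.
- ring_head: Small brass ring top set with a black stone, 22 mm across, 13 mm high, origin at its underside. Not to be moved.
- compound_bar: Reddish brown bar of polishing compound, 45 by 100 by 32 mm, in a paper band, origin at its underside. Not to be moved.
There are look-alikes about, which are no part of the job. What is shaped like the key but green is not meant.

How it is judged:
On the way, in this order (a step that is already met when the one before it is completed fails the run):
1. the key's blade is down in the slot of the lock (horizontal distance between key_tip and cam_slot below 0.004 m and z of key_tip in the frame of cam_slot below 0.003 m), for 0.1 s.
2. the lock has been turned under the keeper with the blade in the slot (value of joint cam above 1.1 rad and distance between key_tip and cam_slot below 0.006 m), for 0.1 s.
3. the key is out of the slot and the seated lock holds the lid down (value of joint cam above 1.1 rad and value of joint lid between 0.014 and 0.032 rad and distance between key_tip and cam_slot above 0.02 m), for 0.2 s.
At the end, for the whole second after the job is handed in: The lock is turned about a quarter turn (beyond 1.1 rad) with its tongue risen into the seat, which holds the lid down at locked height (lid joint between 0.014 and 0.032 rad), and the key stands upright at rest in a hole of the block, its collar on the block's top (within 3 mm and 0.07 rad) (value of joint cam above 1.1 rad and value of joint lid between 0.014 and 0.032 rad and z of key in the frame of block between 0.057 and 0.063 m and x of key in the frame of block between -0.01 and 0.01 m and y of key in the frame of block between -0.09 and 0.09 m and angle between key's own z axis and vertical below 0.07 rad and linear speed of key below 0.02 m/s); the robot touches nothing.
It fails at once if the key presses or wrenches on the collector with more than 36 N (contact force between key and unit above 36 N).
It fails at once if the gripper or arm pushes on the collector with more than 5 N (contact force between any of the fingers, the arm and unit above 5 N).
It fails at once if a bystander (scriber, pin vice, buff, saw, stone, ring top or bar) is moved by more than 20 mm (distance of any of awl, pinvise, buff, saw, stone, ring_head, compound_bar from where it was at the start of the episode above 0.02 m).
It also fails if it takes over 72 s, if anything falls off the work surface, if the arm or the gripper's body presses on something with over 40 N, if the wrist force passes 120 N, or if a joint passes its speed limit or range.

## Working session

There is one attempt and no reset: what is moved stays moved. The work goes in short steps, Python scripts to look and compute and a shell command to move; the robot and the scene stay as the last step left them, time stands still between calls to the robot, and variables do not carry over. Pictures are saved under pics/ and viewed, and the job is handed in when it is done.

```bash
ls; mkdir -p pics
cat > h.py <<'E'
import numpy as np, cv2
from scipy.spatial.transform import Rotation as R
from workcell import bot, optics, workorder
def snap(n):
    c=optics.read_camera(n); np.savez(f'{n}.npz',**c); return c
def load(n): return dict(np.load(f'{n}.npz'))
def world(c,u,v,z=None):
    p=cv2.undistortPoints(np.array([[[u,v]]],float),c['mtx'],c['dist'])[0,0]
    T=c['world_from_camera']
    if z is None:
        d=c['z_map'][int(round(v)),int(round(u))]; pc=np.array([p[0],p[1],1])*d
        return T[:3,:3]@pc+T[:3,3]
    r=T[:3,:3]@np.array([p[0],p[1],1]); s=(z-T[2,3])/r[2]
    return T[:3,3]+s*r
def cloud(c):
    h,w=c['z_map'].shape; uu,vv=np.meshgrid(np.arange(w),np.arange(h))
    p=cv2.undistortPoints(np.stack([uu,vv],-1).reshape(-1,1,2).astype(float),c['mtx'],c['dist']).reshape(h,w,2)
    P=np.dstack([p,np.ones((h,w))])*c['z_map'][...,None]
    T=c['world_from_camera']; return P@T[:3,:3].T+T[:3,3]
def project(c,P):
    T=np.linalg.inv(c['world_from_camera']); rv=cv2.Rodrigues(T[:3,:3])[0]
    return cv2.projectPoints(np.array(P,float).reshape(-1,3),rv,T[:3,3],c['mtx'],c['dist'])[0].reshape(-1,2)
def crop(c,u0,v0,u1,v1,s,name,pts=None):
    im=cv2.resize(c['image'][v0:v1,u0:u1],None,fx=s,fy=s,interpolation=cv2.INTER_CUBIC)[...,::-1].copy()
    if pts is not None:
        for q in pts: cv2.circle(im,(int((q[0]-u0+.5)*s),int((q[1]-v0+.5)*s)),2,(255,0,255),-1)
    cv2.imwrite(f'pics/{name}.png',im)
E
python3 - <<'E'
from h import *
for n in('top','side'):
    c=snap(n); cv2.imwrite(f'pics/{n}0.png',c['image'][...,::-1]); print(n,c['mtx'],c['dist'],c['world_from_camera'])
s=bot.read_state(); print(s, bot.tcp_to_grasp)
print(R.from_rotvec(s['tcp_rot']).as_matrix().round(3))
E
```

```text
pics
top [[361.61529387   0.         255.92055705]
 [  0.         361.61529387 186.95816973]
 [  0.           0.           1.        ]] [-0.11363682  0.          0.          0.          0.        ] [[-1.93016875e-02 -9.85321878e-01  1.69612032e-01  3.05190001e-01]
 [-9.99813319e-01  1.91709534e-02 -2.40858191e-03 -2.24190431e-02]
 [-8.78395907e-04 -1.69626858e-01 -9.85507969e-01  1.48348421e+00]
 [ 0.00000000e+00  0.00000000e+00  0.00000000e+00  1.00000000e+00]]
side [[446.43467289   0.         262.56366976]
 [  0.         446.43467289 187.76463772]
 [  0.           0.           1.        ]] [-0.06779521  0.          0.          0.          0.        ] [[-0.94276564 -0.25048773  0.220111    0.25472974]
 [-0.33324025  0.68398917 -0.6489297   0.87203003]
 [ 0.01199539 -0.68513846 -0.72831408  1.08107801]
 [ 0.          0.          0.          1.        ]]
{'time': 0.1, 'q': array([ 1.21609207e+00,  2.64712047e-01,  1.60525661e+00, -7.43785087e-06,
        1.27368311e+00, -3.68947680e-02]), 'joint_vel': array([-0.00116708, -0.00212409, -0.00469233, -0.00053945,  0.00084905,
       -0.00075397]), 'joint_torque': array([ 4.67221034e-04, -5.16707754e+01, -3.68587911e+01,  1.91667277e-05,
        6.26313355e-03, -4.71789061e-07]), 'tool_pos': array([0.21069847, 0.64057442, 0.23005309]), 'tcp_rot': array([-1.55839272,  0.24979482, -0.2491742 ]), 'wrist_force': array([ 0.36078119, -0.02130289, -0.24376539]), 'torque': array([-0.04636455,  0.01156478,  0.03668165]), 'width': 1.0006227567676296} -0.0187
[[ 0.95  -0.001  0.312]
 [-0.312 -0.002  0.95 ]
 [-0.    -1.    -0.002]]
```

View pics/top0.png

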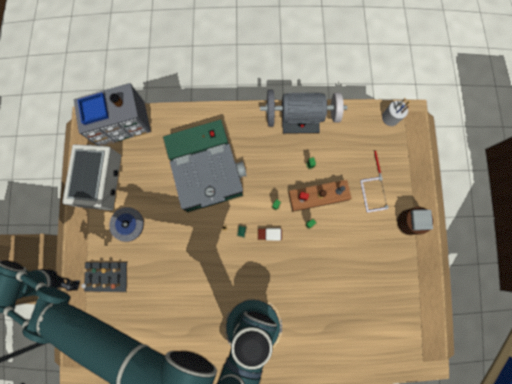

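View pics/side0.png

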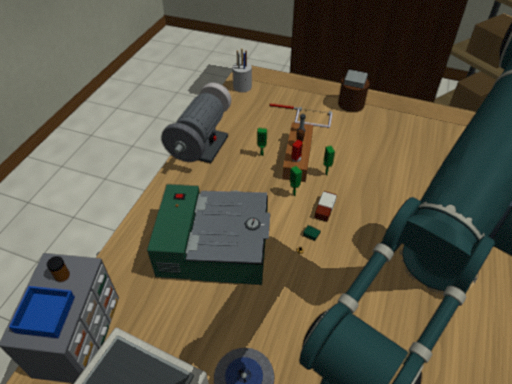

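The red-handled key stands in the block at top (304,196) and side (297,150). Look-alikes:
- Green keys at top (311,162), (276,204) and (311,223).
- The red saw handle at top (377,160).
- The red button on the fan housing at top (212,133).

I'll check the choice in close crops.

Run:
```python
from h import *
c=load('top'); crop(c,265,145,365,235,8,'a1')
crop(c,160,110,250,215,5,'a2')
d=load('side'); crop(d,250,105,350,200,6,'a3'); crop(d,150,180,280,285,6,'a4')
C=cloud(c); 
for u,v in [(304,196),(323,189),(340,184),(209,191),(315,200),(190,180),(311,162),(276,204),(311,223)]: print(u,v,C[v,u].round(4))
D=cloud(d)
for u,v in [(297,150),(297,143),(252,224),(220,224)]: print(u,v,D[v,u].round(4))
```

```text
304 196 [ 0.4998 -0.2072  0.1303]
323 189 [ 0.5281 -0.2844  0.1123]
340 184 [ 0.5548 -0.3632  0.0652]
209 191 [0.5267 0.1533 0.1256]
315 200 [ 0.4931 -0.2603  0.0585]
190 180 [ 0.3052 -0.0224  1.4835]
311 162 [ 0.6349 -0.2421  0.1166]
276 204 [ 0.4729 -0.1008  0.1189]
311 223 [ 0.3979 -0.2312  0.1186]
297 150 [ 0.4986 -0.1881  0.1124]
297 143 [ 0.5039 -0.2021  0.1293]
252 224 [0.5267 0.155  0.1206]
220 224 [0.6117 0.1801 0.1137]
```

View pics/a1.png

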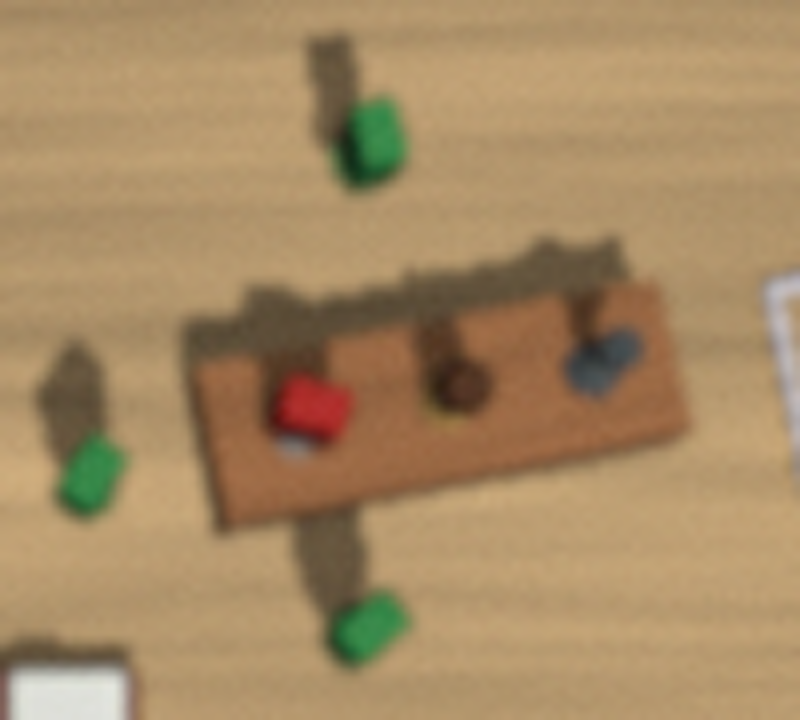

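View pics/a2.png

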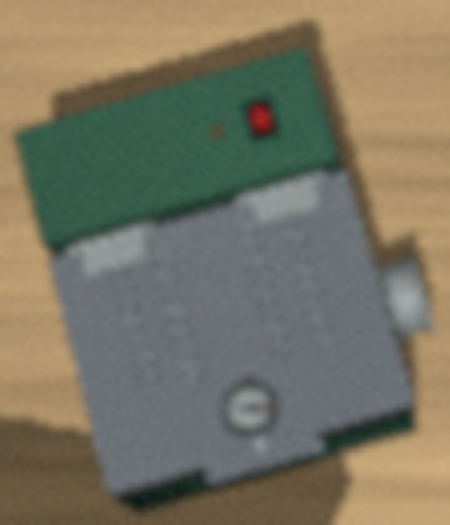

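View pics/a3.png

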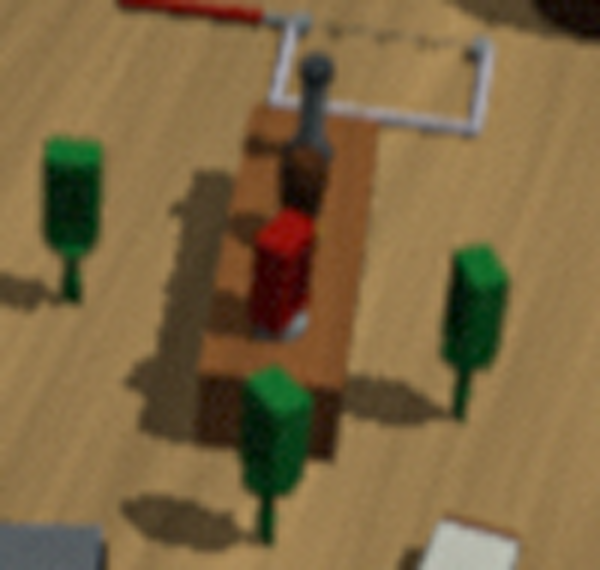

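View pics/a4.png

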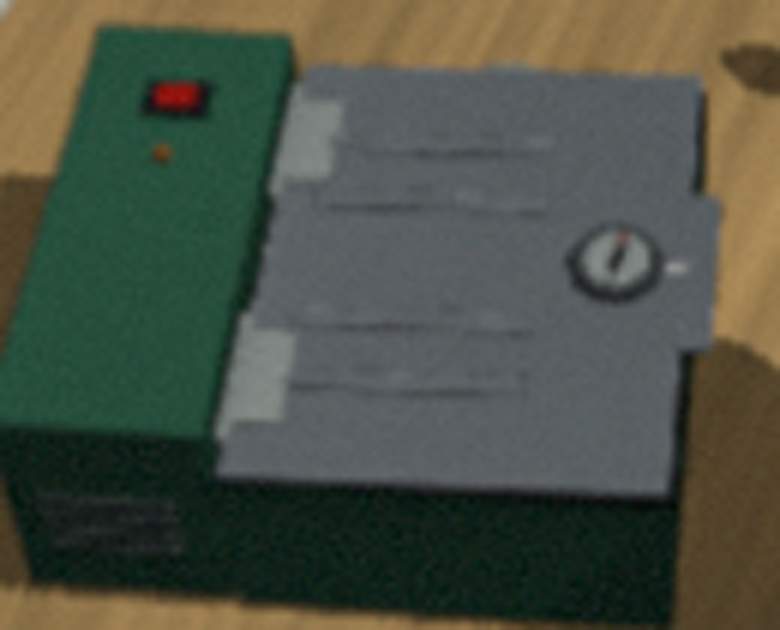

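The red one is the key: it stands in the block at crop a1 (305,405), which is top (303,196), with its collar on the block and the scriber in the next hole. The slot, at side (252,224), runs roughly along the unit's y. I'll fit silhouettes for the key, block and lock.

```bash
cat > fit.py <<'E'
from h import *
from scipy.optimize import minimize
def hullmask(c,pts,box,ss=8,blur=0.6):
    u0,v0,u1,v1=box
    q=project(c,pts); q=(q-[u0,v0]+.5)*ss-.5
    h=cv2.convexHull(q.astype(np.float32)).reshape(-1,2)
    m=np.zeros(((v1-v0)*ss,(u1-u0)*ss),np.uint8)
    cv2.fillConvexPoly(m,np.round(h*16).astype(np.int32),255,cv2.LINE_AA,4)
    m=m.astype(np.float32)/255
    m=cv2.GaussianBlur(m,(0,0),blur*ss)
    return cv2.resize(m,(u1-u0,v1-v0),interpolation=cv2.INTER_AREA)
def boxpts(x,y,yaw,sx,sy,z0,z1):
    a=np.array([[i*sx/2,j*sy/2] for i in(-1,1) for j in(-1,1)])
    r=np.array([[np.cos(yaw),-np.sin(yaw)],[np.sin(yaw),np.cos(yaw)]])
    a=a@r.T+[x,y]
    return np.array([[*p,z] for p in a for z in(z0,z1)])
def redmask(c,box):
    u0,v0,u1,v1=box; im=c['image'][v0:v1,u0:u1].astype(float)
    r=(im[...,0]-np.maximum(im[...,1],im[...,2]))/np.maximum(im.max(-1),30)
    return np.clip((r-0.42)/0.38,0,1)
def fit(cs,boxes,x0,cost_pts,masks,scale=(0.005,0.005,0.3)):
    def f(p):
        return sum(np.sum((hullmask(c,cost_pts(p*np.array(scale)+x0),b)-m)**2) for c,b,m in zip(cs,boxes,masks))
    best=None
    k=len(x0)
    for y in np.linspace(-2,2,5) if k==3 else [0]:
        s=np.zeros(k); s[2:3]=y if k==3 else 0
        r=minimize(f,s,method='Nelder-Mead',options=dict(maxiter=300,xatol=.005,fatol=1e-3))
        if best is None or r.fun<best.fun: best=r
    return best.x*np.array(scale)+x0,best.fun
E
cat > fk.py <<'E'
from fit import *
T,S=load('top'),load('side')
bt=(292,183,318,208); bs=(282,130,312,166)
x0=np.array([0.4998,-0.205,0.2])
P=lambda p:boxpts(*p[:3],.034,.024,.066,.130)
mt,ms=redmask(T,bt),redmask(S,bs)
np.set_printoptions(linewidth=250,precision=1,suppress=True)
print((mt*9).astype(int)); print(mt.sum(),ms.sum())
for cs,b,m in(([T],[bt],[mt]),([S],[bs],[ms]),([T,S],[bt,bs],[mt,ms])):
    r=fit(cs,b,x0,P,m); print(np.round(r[0],4),np.degrees(r[0][2]),r[1])
E
python3 fk.py
```

```text
[[0 0 0 0 0 0 0 0 0 0 0 0 0 0 0 0 0 0 0 0 0 0 0 0 0 0]
 [0 0 0 0 0 0 0 0 0 0 0 0 0 0 0 0 0 0 0 0 0 0 0 0 0 0]
 [0 0 0 0 0 0 0 0 0 0 0 0 0 0 0 0 0 0 0 0 0 0 0 0 0 0]
 [0 0 0 0 0 0 0 0 0 0 0 0 0 0 0 0 0 0 0 0 0 0 0 0 0 0]
 [0 0 0 0 0 0 0 0 0 0 0 0 0 0 0 0 0 0 0 0 0 0 0 0 0 0]
 [0 0 0 0 0 0 0 0 0 0 0 0 0 0 0 0 0 0 0 0 0 0 0 0 0 0]
 [0 0 0 0 0 0 0 0 0 0 0 0 0 0 0 0 0 0 0 0 0 0 0 0 0 0]
 [0 0 0 0 0 0 0 0 0 0 0 0 0 0 0 0 0 0 0 0 0 0 0 0 0 0]
 [0 0 0 0 0 0 0 0 0 1 2 2 0 0 0 0 0 0 0 0 0 0 0 0 0 0]
 [0 0 0 0 0 0 0 0 2 5 6 5 4 2 0 0 0 0 0 0 0 0 0 0 0 0]
 [0 0 0 0 0 0 0 0 5 7 7 7 6 6 4 2 1 0 0 0 0 0 0 0 0 0]
 [0 0 0 0 0 0 0 3 7 7 7 7 7 7 6 6 4 0 0 0 0 0 0 0 0 0]
 [0 0 0 0 0 0 0 5 7 7 7 7 7 7 7 7 4 0 0 0 0 0 0 0 0 0]
 [0 0 0 0 0 0 0 5 8 7 7 7 7 7 7 6 4 0 0 0 0 0 0 0 0 0]
 [0 0 0 0 0 0 0 7 8 7 8 7 7 7 7 6 2 0 0 0 0 0 0 0 0 0]
 [0 0 0 0 0 0 0 2 6 7 7 7 8 8 7 5 1 0 0 0 0 0 0 0 0 0]
 [0 0 0 0 0 0 0 0 0 0 0 2 5 7 5 2 0 0 0 0 0 0 0 0 0 0]
 [0 0 0 0 0 0 0 0 0 0 0 0 0 1 0 0 0 0 0 0 0 0 0 0 0 0]
 [0 0 0 0 0 0 0 0 0 0 0 0 0 0 0 0 0 0 0 0 0 0 0 0 0 0]
 [0 0 0 0 0 0 0 0 0 0 0 0 0 0 0 0 0 0 0 0 0 0 0 0 0 0]
 [0 0 0 0 0 0 0 0 0 0 0 0 0 0 0 0 0 0 0 0 0 0 0 0 0 0]
 [0 0 0 0 0 0 0 0 0 0 0 0 0 0 0 0 0 0 0 0 0 0 0 0 0 0]
 [0 0 0 0 0 0 0 0 0 0 0 0 0 0 0 0 0 0 0 0 0 0 0 0 0 0]
 [0 0 0 0 0 0 0 0 0 0 0 0 0 0 0 0 0 0 0 0 0 0 0 0 0 0]
 [0 0 0 0 0 0 0 0 0 0 0 0 0 0 0 0 0 0 0 0 0 0 0 0 0 0]]
49.73942136498559 170.01770830894094
[ 0.5 -0.2  0.9] 50.43275015989129 25.003817532893024
[ 0.5 -0.2  1.6] 89.53891311950952 40.895164468538155
[ 0.5 -0.2 -1.6] -90.6024382421487 69.48282270395049
```

Run:
```python
from h import *
c=load('top'); d=load('side'); 
np.set_printoptions(linewidth=250,precision=4,suppress=True)
for c,box in((c,(285,175,355,215)),(d,(280,120,320,180))):
    C=cloud(c); h=C[...,2]
    m=np.zeros(h.shape,np.uint8); u0,v0,u1,v1=box
    m[v0:v1,u0:u1]=((h>0.05)&(h<0.068))[v0:v1,u0:u1]
    pts=C[m>0]; print(len(pts),np.median(pts[:,2]))
    r=cv2.minAreaRect(pts[:,:2].astype(np.float32)*1000); print(r)
for c,box in((load('top'),(160,110,250,215)),(load('side'),(150,180,280,285))):
    C=cloud(c);h=C[...,2];u0,v0,u1,v1=box
    for lo,hi in((.105,.13),(.135,.147)):
        m=np.zeros(h.shape,bool);m[v0:v1,u0:u1]=((h>lo)&(h<hi))[v0:v1,u0:u1]
        pts=C[m]; print(len(pts),cv2.minAreaRect(pts[:,:2].astype(np.float32)*1000))
```

```text
1025 0.05941365900655482
((516.5719604492188, -281.6649169921875), (80.94235229492188, 243.38002014160156), 9.908308982849121)
772 0.05885994121175764
((516.0081787109375, -280.130615234375), (80.23402404785156, 252.2794952392578), 10.107860565185547)
3234 ((629.94921875, 181.6645965576172), (307.8494873046875, 242.4378662109375), 15.778148651123047)
1367 ((654.794921875, 187.7608642578125), (258.684814453125, 241.34031677246094), 15.507377624511719)
5613 ((628.389892578125, 183.81658935546875), (304.43963623046875, 247.7989044189453), 15.8128080368042)
2316 ((733.38671875, 214.13088989257812), (99.31267547607422, 242.05615234375), 16.037912368774414)
```

```bash
sed -i 's/return np.clip((r-0.42)\/0.38,0,1)/return np.clip((r-0.45)\/0.22,0,1)/' fit.py
cat > fk.py <<'E'
from fit import *
np.set_printoptions(linewidth=250,precision=4,suppress=True)
T,S=load('top'),load('side')
bt=(292,183,318,208); bs=(282,130,312,166)
im=T['image'][183:208,292:318].astype(float); r=(im[...,0]-np.maximum(im[...,1],im[...,2]))/np.maximum(im.max(-1),30)
print((r[6:20,4:22]*100).astype(int))
im=S['image'][130:166,282:312].astype(float); r=(im[...,0]-np.maximum(im[...,1],im[...,2]))/np.maximum(im.max(-1),30)
print((r[5:32,4:26]*100).astype(int))
x0=np.array([0.4998,-0.205,0.2])
P=lambda p:boxpts(*p[:3],.034,.024,.066,.130)
mt,ms=redmask(T,bt),redmask(S,bs)
print(mt.sum(),ms.sum(),hullmask(T,P(x0),bt).sum(),hullmask(S,P(x0),bs).sum())
for cs,b,m in(([T],[bt],[mt]),([S],[bs],[ms]),([T,S],[bt,bs],[mt,ms])):
    r=fit(cs,b,x0,P,m); print(np.round(r[0],4),np.degrees(r[0][2]),r[1])
E
python3 fk.py
```

```text
[[25 25 27 25 30 27 29 30 32 33 32 31 32 32 32 32 32 31]
 [30 30 32 30 31 32 33 31 30 32 32 31 32 32 32 33 33 31]
 [31 34 30 32 38 48 51 51 40 37 32 31 32 32 32 31 32 32]
 [33 31 31 36 53 64 68 64 60 51 42 37 35 33 32 29 33 32]
 [31 32 33 43 66 72 73 72 70 67 60 54 48 36 33 31 31 32]
 [31 31 33 57 73 74 75 74 74 71 70 68 60 43 33 31 32 31]
 [33 32 38 63 73 72 73 73 72 73 72 73 61 45 33 31 31 32]
 [32 32 43 65 79 74 72 74 74 72 74 71 59 41 33 31 33 31]
 [32 32 45 73 76 74 76 73 73 75 73 70 52 37 32 31 31 31]
 [32 35 41 54 67 72 72 74 76 76 74 64 46 34 31 32 31 31]
 [32 34 36 38 31 30 37 51 64 71 64 52 39 33 31 31 32 31]
 [31 32 31 25 16  9 13 24 38 48 45 40 34 32 31 32 32 31]
 [31 32 31 27 20 15 14 21 32 37 35 33 31 31 32 31 32 32]
 [31 31 33 31 26 24 24 26 30 32 32 32 31 31 32 32 32 31]]
[[ 18  15  23  33  34  36  35  36  37  36  38  33  33  36  41  36  45  39  38  37  37  35]
 [ 14  16  24  36  37  36  36  36  35  37  36  47  30  43  63  34  48  38  39  36  38  36]
 [ 21  17  28  36  38  35  36  35  37  35  37  43  20  36  30  50  50  38  35  36  37  36]
 [ 19  18  29  36  36  35  3
[... 1699 characters left out ...]
]
 [ 36  44  37  33  42  61  81  90  84 100  85  97  75  25  13  29  36  35  35  35  38  39]
 [ 38  37  35  37  36  54  75  74  94  96  86  83  45   2  -2  26  37  36  36  36  37  36]
 [ 35  35  38  36  36  37  42  54  71 100  77  53  16  -4   2  30  36  36  35  36  36  39]
 [ 35  36  35  37  37  39  26  13  30  50  50  21   1   3  22  35  37  37  36  37  36  37]
 [ 37  35  37  36  38  36  31  22  25  34  33  16  15  26  34  36  35  36  35  37  36  38]]
61.98901770442053 177.20642628656287 90.32739 208.5075
[ 0.4998 -0.205   0.8986] 51.484054978005965 25.97080095679193
[ 0.4998 -0.205   1.5547] 89.07798997500915 43.284056731992436
[ 0.4998 -0.205   1.497 ] 85.77436099026033 72.40541582600281
```

```bash
python3 - <<'E'
s=open('fit.py').read()
s=s.replace("options=dict(maxiter=300","options=dict(initial_simplex=np.vstack([s,s+np.eye(k)]),maxiter=300").replace("return np.clip((r-0.45)/0.22,0,1)","return np.clip((r-lo)/(hi-lo),0,1)").replace("redmask(c,box)","redmask(c,box,lo=.35,hi=.74)")
open('fit.py','w').write(s)
s=open('fk.py').read(); s=s.replace("redmask(S,bs)","redmask(S,bs,.38,.85)").replace("bs=(282,130,312,166)","bs=(285,134,312,160)").replace("print((r","#")
s+='''
p=r[0]
q=project(T,P(p)); crop(T,285,178,325,213,14,'k1',q)
q=project(S,P(p)); crop(S,275,120,325,170,12,'k2',q)
'''
open('fk.py','w').write(s)
E
python3 fk.py
```

```text
63.99475617895251 169.51619630346158 90.32739 206.64859
[ 0.5062 -0.2091  1.1763] 67.39632304718245 9.625922481997724
[ 0.5042 -0.2038  1.6184] 92.72641714903803 11.083883247634612
[ 0.5053 -0.2082  1.5806] 90.56396143492178 24.18018112030873
```

View pics/k1.png

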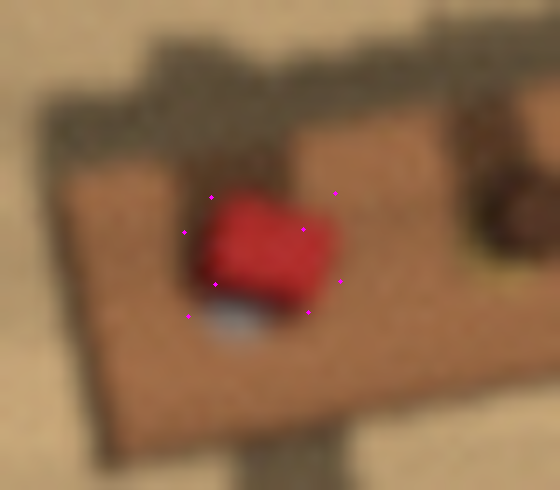

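View pics/k2.png

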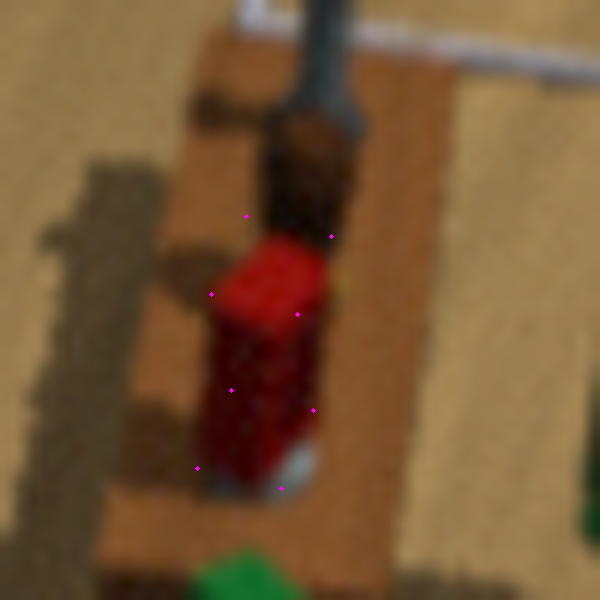

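Run:
```python
from h import *
T,S=load('top'),load('side')
np.set_printoptions(precision=4,suppress=True)
for c,u0,v0,s,pts in((S,275,120,12,[(285,235),(332,262),(285,330),(215,290)]),(T,285,178,14,[(222,192),(338,215),(305,305),(208,270)])):
    W=np.array([world(c,u0+a/s-.5,v0+b/s-.5,.130)[:2] for a,b in pts]); print(W,W.mean(0))
    for i in range(4):
        d=W[(i+1)%4]-W[i]; print(np.linalg.norm(d).round(4),np.degrees(np.arctan2(d[1],d[0])).round(1)%180)
# red R channel top face in side
im=S['image']; print(im[136:160,286:304,0])
```

```text
[[ 0.5054 -0.2215]
 [ 0.4903 -0.2151]
 [ 0.4945 -0.184 ]
 [ 0.5168 -0.1931]] [ 0.5017 -0.2034]
0.0164 157.3
0.0314 82.3
0.024 158.0
0.0306 68.2
[[ 0.5185 -0.1941]
 [ 0.5115 -0.2254]
 [ 0.4871 -0.2154]
 [ 0.4972 -0.1894]] [ 0.5036 -0.2061]
0.0321 77.5
0.0264 157.7
0.0278 68.8
0.0218 167.7
[[ 77  73  85 116 125 129 130 130 125 115  76  36  18  27  30  35  37  52]
 [ 76  76  89 120 128 129 130 126 125 117  78  32  18  21  23  30  28  62]
 [ 76  77  99 124 129 131 130 128 126 117  81  33  20  22  16  27  31  70]
 [ 73  81 106 123 125 125 124 122 123 113  94  66  62  41  29  22  36  83]
 [ 75  77 101  95  99  94  96 104 113 119 116 120 118  98  71  46  51  96]
 [ 76  72  81  72  72  71  71  75  95 115 133 139 143 135 121  96  88 118]
 [ 70  70  71  65  67  70  68  77 105 129 143 144 144 146 144 128 118 129]
 [ 71  81  81  69  69  67  76 105 133 139 143 144 145 145 144 129 119 130]
 [ 78 102 101  85  68  67  83 121 142 145 146 144 144 144 132 110  98 118]
 [ 79 113 124 112  83  72  77 104 124 136 141 142 145 133 106  85  90 114]
 [ 83 117 128 127 118 103  66  68  84 104 118 130 130 112  89
[... 289 characters left out ...]
 73  67  50  73 117 128]
 [117 129 131 130 126 109  67  50  50  53  53  71  71  59  53  80 121 130]
 [116 127 126 130 129 103  62  54  49  52  55  67  62  54  50  81 125 132]
 [ 90  94  99 119 124  93  57  53  51  52  62  73  67  53  61  91 121 132]
 [ 72  72  74  90  94  73  55  50  52  50  60  72  64  54  73  98 125 130]
 [ 66  66  66  68  70  57  53  53  52  54  60  72  62  69  89 107 125 131]
 [ 68  70  67  65  65  57  52  52  51  52  62  79  76  81  97 119 127 132]
 [ 68  68  70  68  64  57  54  54  50  54  64  81  87  93 111 126 128 133]
 [ 68  67  64  66  63  62  49  55  50  53  65  86 100 112 123 129 129 131]
 [ 68  64  62  69  63  58  47  50  52  52  68  82  99 110 114 124 126 131]]
```

```bash
cat >> fit.py <<'E'
def prism(x,y,yaw,sx,sy,z0,z1,r=.005,tb=0.0):
    out=[]
    for z,k in((z0,0),(z1-tb,0),(z1,tb)):
        a=[]
        for i in(-1,1):
            for j in(-1,1):
                for t in np.linspace(0,np.pi/2,4):
                    a.append([i*(sx/2-k-r+r*np.cos(t)),j*(sy/2-k-r+r*np.sin(t))])
        a=np.array(a); m=np.array([[np.cos(yaw),-np.sin(yaw)],[np.sin(yaw),np.cos(yaw)]])
        a=a@m.T+[x,y]; out+= [[*p,z] for p in a]
    return np.array(out)
E
cat > fk2.py <<'E'
from fit import *
np.set_printoptions(linewidth=250,precision=4,suppress=True)
T,S=load('top'),load('side')
bt=(292,183,318,208); bs=(285,137,312,162)
mt,ms=redmask(T,bt),redmask(S,bs,.38,.85)
x0=np.array([.5027,-.2048,1.31])
for r,tb,z0 in((.002,0,.066),(.006,0,.066),(.006,.004,.066),(.006,.003,.070),(.009,.004,.07)):
  P=lambda p:prism(*p[:3],.034,.024,z0,.130,r,tb)
  for cs,b,m in(([T],[bt],[mt]),([S],[bs],[ms]),([T,S],[bt,bs],[mt,ms])):
    q=fit(cs,b,x0,P,m,(.005,.005,.15)); print(r,tb,z0,q[0],np.degrees(q[0][2]).round(1),round(q[1],2))
d=hullmask(T,P(q[0]),bt)-mt; print((d*10).astype(int)[6:20])
d=hullmask(S,P(q[0]),bs)-ms; print((d*10).astype(int))
E
python3 fk2.py
```

```text
0.002 0 0.066 [ 0.5063 -0.2092  1.1877] 68.1 9.01
0.002 0 0.066 [ 0.505  -0.2072  1.5584] 89.3 10.7
0.002 0 0.066 [ 0.5054 -0.2083  1.5255] 87.4 22.06
0.006 0 0.066 [ 0.5064 -0.2091  1.2095] 69.3 7.41
0.006 0 0.066 [ 0.5049 -0.2073  1.4719] 84.3 8.89
0.006 0 0.066 [ 0.5054 -0.2082  1.4393] 82.5 17.75
0.006 0.004 0.066 [ 0.5066 -0.2094  1.2253] 70.2 6.13
0.006 0.004 0.066 [ 0.5055 -0.2093  1.4513] 83.2 5.99
0.006 0.004 0.066 [ 0.5057 -0.2093  1.4222] 81.5 13.21
0.006 0.003 0.07 [ 0.5062 -0.2091  1.2277] 70.3 5.45
0.006 0.003 0.07 [ 0.5048 -0.2064  1.4532] 83.3 5.66
0.006 0.003 0.07 [ 0.5052 -0.208   1.4186] 81.3 13.21
0.009 0.004 0.07 [ 0.5064 -0.2092  1.2189] 69.8 4.23
0.009 0.004 0.07 [ 0.5049 -0.2069  1.3659] 78.3 5.57
0.009 0.004 0.07 [ 0.5053 -0.2082  1.3359] 76.5 11.16
[[ 0  0  0  0  0  0  0  0  0  0  0  0  0  0  0  0  0  0  0  0  0  0  0  0  0  0]
 [ 0  0  0  0  0  0  0  0  0  0  0  0  0  0  0  0  0  0  0  0  0  0  0  0  0  0]
 [ 0  0  0  0  0  0  0  0  0 -1  0  0  1  1  0  0  0  0  0  0  0  0  0  0  0  0]
 [ 0  0  0  0  0  0  0  0 -1  0  0  0  1  2  3  3  1  0  0  0  0  0  0  
[... 2220 characters left out ...]
 0  0  0  0  0  0  0  0  0]
 [ 0  0  0  0  0  0  0  0  0  0  0  1  0  0  0 -1 -1  0  0  0  0  0  0  0  0  0  0]
 [ 0  0  0  0  0  0  0  0  0  0  2  0  0  0  0  0 -1  0  0  0  0  0  0  0  0  0  0]
 [ 0  0  0  0  0  0 -1 -1  0  0  0  0  0  0  0  1  0  0  0  0  0  0  0  0  0  0  0]
 [ 0  0 -1  0  0  0 -3 -2  0  0  0  0  0  0  4  0  0  0  0  0  0  0  0  0  0  0  0]
 [ 0  0  0  0  0  0 -3 -5 -2 -2 -1 -1 -2  2  1  0  0  0  0  0  0  0  0  0  0  0  0]
 [ 0  0  0  0  0  0  0  0 -2 -4 -6 -5  0  0  0  0  0  0  0  0  0  0  0  0  0  0  0]
 [ 0  0  0  0  0  0  0  0  0  0 -2 -2  0  0  0  0  0  0  0  0  0  0  0  0  0  0  0]
 [ 0  0  0  0  0  0  0  0  0  0  0  0  0  0  0  0  0  0  0  0  0  0  0  0  0  0  0]]
```

```bash
cat > plan.py <<'E'
from h import *
import sys
from scipy.linalg import logm, expm
def pose(pos,jaw): # tool y down, z (jaw) at yaw 'jaw' deg
    j=np.radians(jaw); z=np.array([np.cos(j),np.sin(j),0]); y=np.array([0,0,-1.]); x=np.cross(y,z)
    M=np.eye(4); M[:3,:3]=np.c_[x,y,z]; M[:3,3]=pos; return M
def cur(s=None):
    s=s or bot.read_state(); M=np.eye(4); M[:3,:3]=R.from_rotvec(s['tcp_rot']).as_matrix(); M[:3,3]=s['tool_pos']; return M
def jawang(M): return np.degrees(np.arctan2(M[1,2],M[0,2]))
def show():
    s=bot.read_state();M=cur(s);print('t',round(s['time'],2),'pos',s['tool_pos'].round(4),'jaw',jawang(M).round(2),'tilt',(np.degrees(np.arccos(-M[2,1]))).round(2),'F',s['wrist_force'].round(2),'M',s['torque'].round(3),'w',round(s['width'],3),'q',s['q'].round(2))
def plan(pos,jaw,n=None):
    D=np.linalg.inv(cur())@pose(pos,jaw)
    rv=R.from_matrix(D[:3,:3]).magnitude()
    n=n or int(max(np.ceil(np.degrees(rv)/9.5),np.ceil(np.linalg.norm(D[:3,3])*1.08/.055),1))
    E=expm(np.real(logm(D))/n); r=np.r_[E[:3,3],R.from_matrix(E[:3,:3]).as_rotvec()]
    print(n,'rows of',r.round(4).tolist())
if __name__=='__main__':
    show()
    if len(sys.argv)>4: plan([float(a) for a in sys.argv[1:4]],float(sys.argv[4]),int(sys.argv[5]) if len(sys.argv)>5 else None)
E
python3 plan.py 0.5045 -0.206 0.20 -17
```

```text
t 0.1 pos [0.2107 0.6406 0.2301] jaw 71.79 tilt 0.12 F [ 0.36 -0.02 -0.24] M [-0.046  0.012  0.037] w 1.001 q [ 1.22  0.26  1.61 -0.    1.27 -0.04]
18 rows of [0.0542, 0.0017, -0.0103, 0.0001, 0.0861, 0.0001]
```

```bash
python3 -m handwheel '[[0.0542,0.0015,-0.0103,0,0.0861,0,1],[0.0542,0.0015,-0.0103,0,0.0861,0,1],[0.0542,0.0015,-0.0103,0,0.0861,0,1],[0.0542,0.0015,-0.0103,0,0.0861,0,1],[0.0542,0.0015,-0.0103,0,0.0861,0,1],[0.0542,0.0015,-0.0103,0,0.0861,0,1],[0.0542,0.0015,-0.0103,0,0.0861,0,1],[0.0542,0.0015,-0.0103,0,0.0861,0,1]]'
python3 plan.py 0.5045 -0.206 0.20 -17
```

```text
time: 1.1
tool_pos: [0.511, 0.3269, 0.2186]
tcp_rot: [-1.424, 0.787, -0.786]
wrist_force: [0.6, 0.3, 0.1]
width: 1.003
t 1.1 pos [0.511  0.3269 0.2186] jaw 32.16 tilt 0.04 F [0.65 0.26 0.05] M [ 0.008 -0.01   0.009] w 1.003 q [ 0.53  0.14  1.77 -0.    1.23 -0.03]
11 rows of [0.0491, 0.0017, -0.0091, 0.0001, 0.078, 0.0]
```

```bash
python3 -m handwheel '[[0.0491,0.0017,-0.0091,0,0.078,0,1],[0.0491,0.0017,-0.0091,0,0.078,0,1],[0.0491,0.0017,-0.0091,0,0.078,0,1],[0.0491,0.0017,-0.0091,0,0.078,0,1],[0.0491,0.0017,-0.0091,0,0.078,0,1],[0.0491,0.0017,-0.0091,0,0.078,0,1],[0.0491,0.0017,-0.0091,0,0.078,0,1],[0.0491,0.0017,-0.0091,0,0.078,0,1]]'
python3 plan.py 0.5045 -0.206 0.19 -17
```

```text
time: 2.1
tool_pos: [0.5521, -0.0639, 0.2051]
tcp_rot: [-1.18, 1.255, -1.255]
wrist_force: [-0.0, 0.7, 0.3]
width: 1.002
t 2.1 pos [ 0.5521 -0.0639  0.2051] jaw -3.57 tilt 0.03 F [-0.02  0.7   0.3 ] M [-0.007  0.038 -0.027] w 1.002 q [-0.16  0.06  1.89 -0.    1.19 -0.1 ]
3 rows of [0.0492, 0.005, -0.0091, 0.0002, 0.0781, 0.0]
```

```bash
python3 -m handwheel '[[0.0492,0.003,-0.0091,0,0.078,0,1],[0.0492,0.003,-0.0091,0,0.078,0,1],[0.0492,0.003,-0.0091,0,0.078,0,1],[0,0,0,0,0,0,1]]'
python3 plan.py 0.5045 -0.206 0.083 -17
python3 - <<'E'
from h import *
for n in('top','side'): snap(n)
crop(load('top'),250,140,370,235,6,'b1'); crop(load('side'),230,60,360,200,5,'b2')
E
```

```text
time: 2.6
tool_pos: [0.5036, -0.2069, 0.1959]
tcp_rot: [-1.054, 1.427, -1.425]
wrist_force: [0.1, 0.1, -0.1]
width: 0.997
t 2.6 pos [ 0.5036 -0.2069  0.1959] jaw -17.11 tilt 0.1 F [ 0.08  0.1  -0.07] M [ 0.026 -0.035  0.008] w 0.997 q [-0.44  0.04  1.92 -0.    1.18 -0.14]
3 rows of [-0.0004, 0.0376, 0.0002, 0.0005, -0.0006, 0.0002]
```

View pics/b1.png

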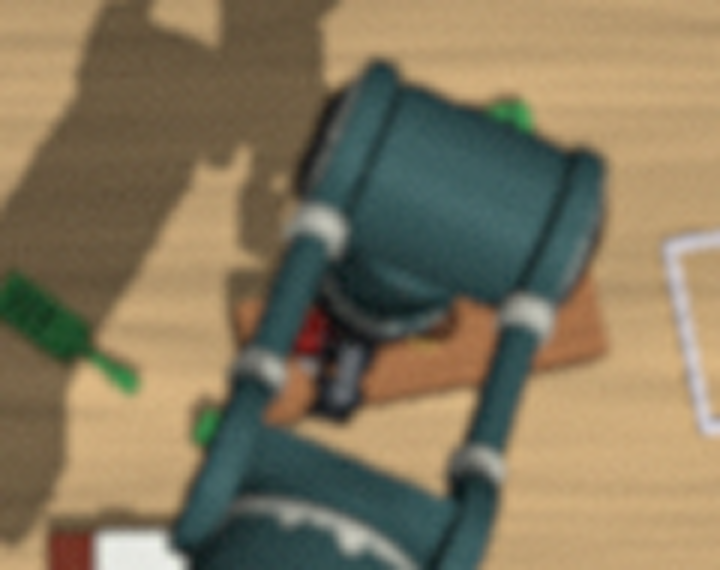

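View pics/b2.png

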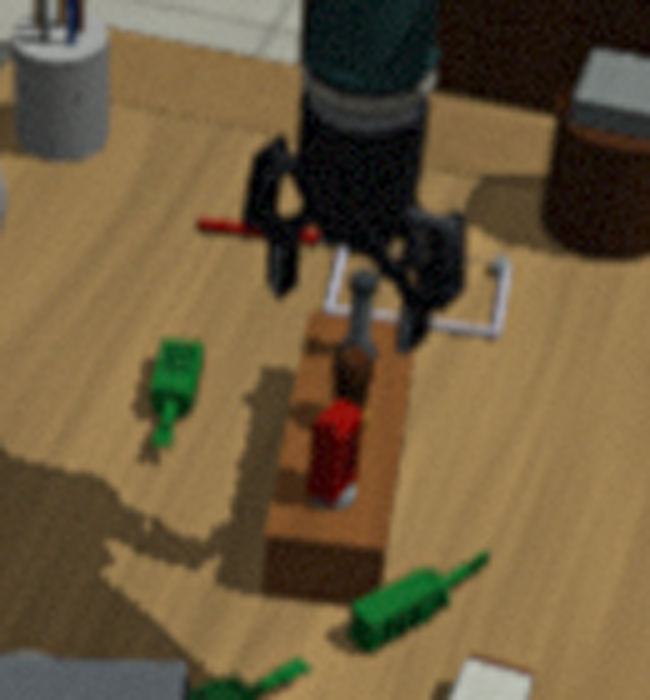

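The picture shows the gripper open directly above the red handle, the red key at b2 (335,455). The three green look-alikes have toppled by themselves and lie clear. Descending.

```bash
python3 -m handwheel '[[0,0.037,0.0002,0,0,0,1],[0,0.037,0.0002,0,0,0,1],[0,0.034,0,0,0,0,1],[0,0,0,0,0,0,1]]'
python3 plan.py
```

```text
time: 3.2
tool_pos: [0.5036, -0.2018, 0.0856]
tcp_rot: [-1.06, 1.427, -1.416]
wrist_force: [-0.2, 0.3, -0.7]
width: 1.002
t 3.2 pos [ 0.5036 -0.2018  0.0856] jaw -16.7 tilt 0.42 F [-0.23  0.29 -0.67] M [-0.024  0.054 -0.028] w 1.002 q [-0.43  0.16  2.02  0.    0.97 -0.14]
```

```bash
python3 plan.py 0.5042 -0.2063 0.085 -17; python3 -m handwheel '[[0.004,0,0.001,0,0,0,1],[0,0,0,0,0,0,1]]'; python3 plan.py 0.5042 -0.2063 0.085 -17
```

```text
t 3.2 pos [ 0.5036 -0.2018  0.0856] jaw -16.7 tilt 0.42 F [-0.23  0.29 -0.67] M [-0.024  0.054 -0.028] w 1.002 q [-0.43  0.16  2.02  0.    0.97 -0.14]
1 rows of [0.0042, 0.0005, 0.0019, 0.0072, 0.0053, -0.0013]
time: 3.45
tool_pos: [0.5074, -0.2093, 0.0909]
tcp_rot: [-1.054, 1.419, -1.425]
wrist_force: [0.6, 0.2, 0.2]
width: 0.999
t 3.45 pos [ 0.5074 -0.2093  0.0909] jaw -16.81 tilt 0.22 F [0.6  0.16 0.19] M [-0.042  0.024  0.007] w 0.999 q [-0.44  0.16  2.01 -0.    0.97 -0.14]
1 rows of [-0.0019, 0.0059, -0.004, -0.0038, 0.0033, 0.0006]
```

```bash
for i in 1 2 3; do python3 -m handwheel '[[0,0,0,0,0,0,1]]' >/dev/null; python3 plan.py; done
python3 - <<'E'
from h import *
for i in range(2):
    snap('side'); print(bot.read_state()['tool_pos'],bot.read_state()['q'])
crop(load('side'),260,90,340,180,8,'b3')
E
```

```text
t 3.58 pos [ 0.5068 -0.2091  0.0903] jaw -16.84 tilt 0.16 F [ 0.19 -0.4   0.15] M [-0.004 -0.02  -0.004] w 1.001 q [-0.44  0.16  2.01  0.    0.97 -0.14]
t 3.7 pos [ 0.5061 -0.2089  0.0896] jaw -16.84 tilt 0.08 F [ 0.42  0.25 -0.95] M [-0.016  0.006  0.011] w 1.0 q [-0.44  0.16  2.01  0.    0.97 -0.14]
t 3.83 pos [ 0.5057 -0.2088  0.089 ] jaw -16.84 tilt 0.03 F [-0.55  0.32 -0.05] M [0.032 0.02  0.003] w 1.0 q [-0.44  0.16  2.01  0.    0.97 -0.14]
[ 0.50560134 -0.20869262  0.08882895] [-4.36996676e-01  1.56754164e-01  2.01433690e+00 -1.28414485e-06
  9.70324623e-01 -1.43062869e-01]
[ 0.50557956 -0.2086522   0.08875999] [-4.36976619e-01  1.56854984e-01  2.01436664e+00  5.60343157e-05
  9.70324671e-01 -1.43055495e-01]
```

View pics/b3.png

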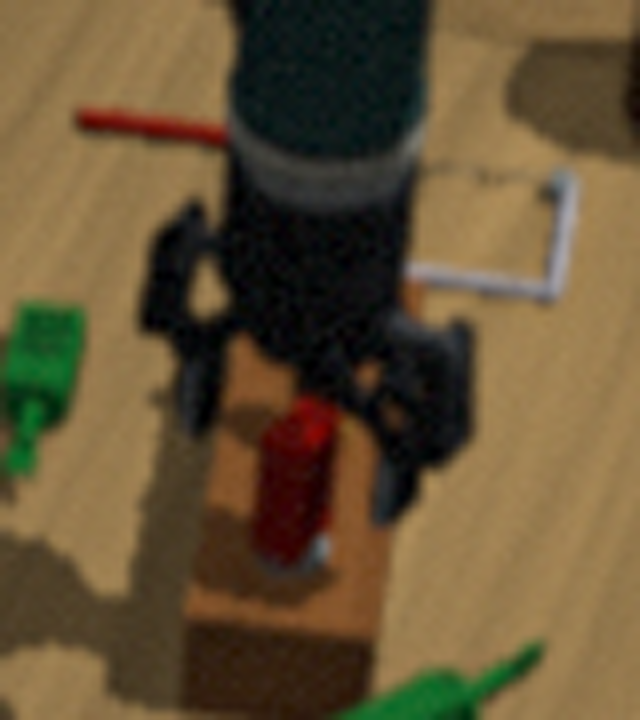

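```bash
python3 -m handwheel '[[-0.001,0.002,0,0,0,0,0],[0,0,0,0,0,0,0],[0,0,0,0,0,0,0],[0,0,0,0,0,0,0],[0,0,0,0,0,0,0],[0,0,0,0,0,0,0]]' 60; python3 plan.py
python3 - <<'E'
from h import *
snap('side'); crop(load('side'),260,90,340,180,8,'b4')
E
```

```text
time: 4.68
tool_pos: [0.5057, -0.2076, 0.0865]
tcp_rot: [-1.056, 1.423, -1.422]
wrist_force: [-0.4, -0.1, -0.2]
width: 0.275
t 4.67 pos [ 0.5057 -0.2076  0.0865] jaw -16.83 tilt 0.02 F [-0.43 -0.07 -0.22] M [0.067 0.11  0.015] w 0.275 q [-0.44  0.16  2.02  0.    0.97 -0.14]
```

View pics/b4.png

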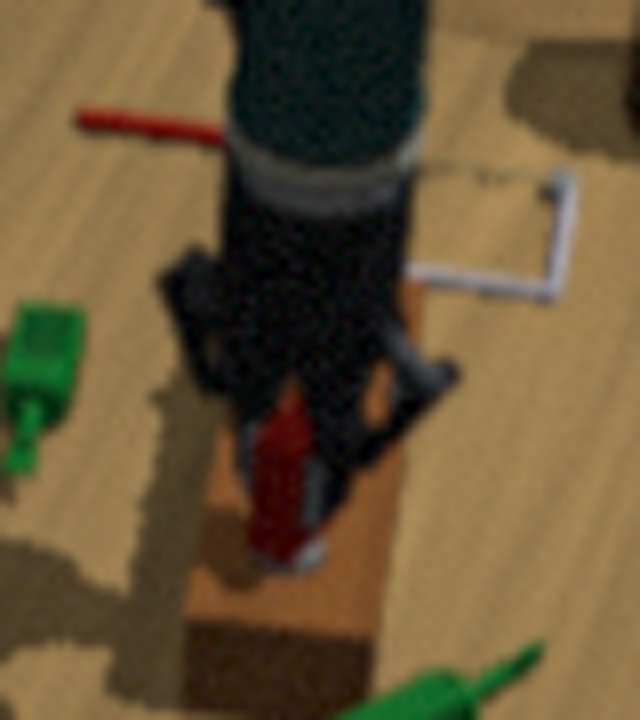

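```bash
python3 -m handwheel '[[0,-0.02,0,0,0,0,0],[0,-0.04,0,0,0,0,0],[0,-0.05,0,0,0,0,0],[0,-0.045,0,0,0,0,0],[0,-0.012,0,0,0,0,0],[0,0,0,0,0,0,0]]'; python3 plan.py
python3 - <<'E'
from h import *
snap('side'); snap('top'); crop(load('side'),240,30,340,180,5,'c1');crop(load('side'),235,205,270,240,16,'c2');crop(load('top'),195,178,223,204,22,'c3')
E
```

```text
time: 5.48
tool_pos: [0.5061, -0.2078, 0.2537]
tcp_rot: [-1.055, 1.421, -1.423]
wrist_force: [0.2, 0.5, -2.3]
width: 0.271
t 5.47 pos [ 0.5061 -0.2078  0.2537] jaw -16.83 tilt 0.06 F [ 0.19  0.53 -2.31] M [-0.014 -0.014  0.041] w 0.271 q [-0.44  0.01  1.85 -0.    1.28 -0.14]
```

View pics/c1.png

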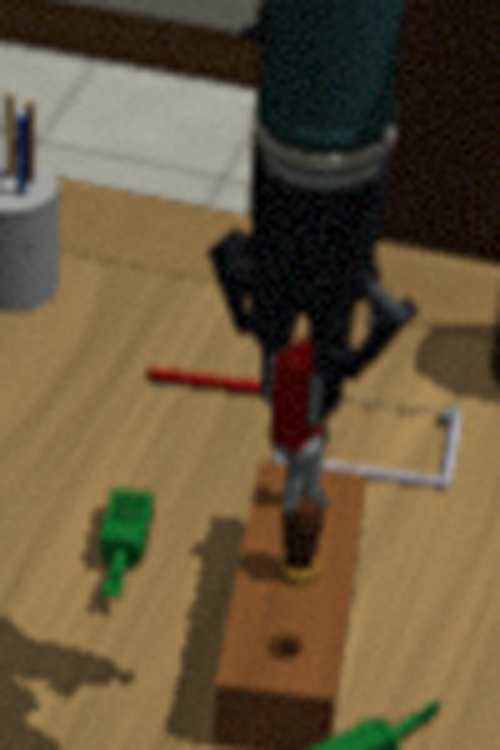

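View pics/c2.png

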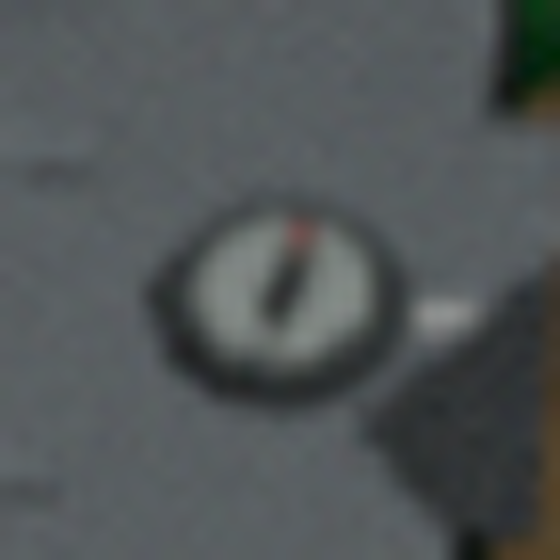

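View pics/c3.png

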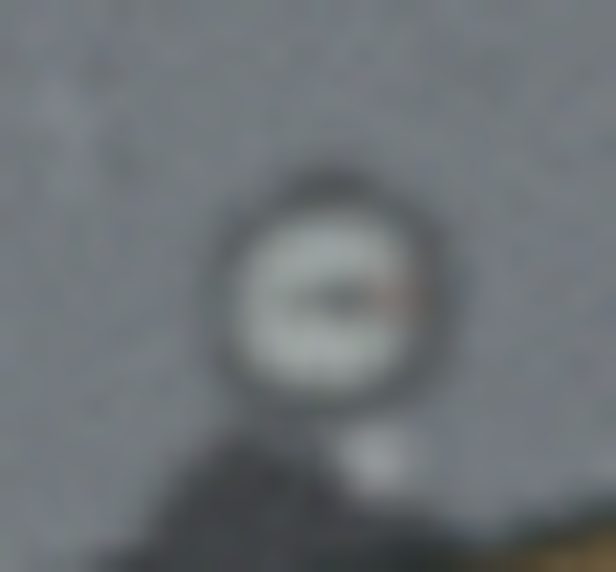

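Run:
```python
from h import *
np.set_printoptions(precision=4,suppress=True)
T,S=load('top'),load('side')
f=lambda c,u0,v0,s,a,b,z:world(c,u0+a/s-.5,v0+b/s-.5,z)[:2]
for z in(.127,.129):
    print('side slot ends',f(S,235,205,16,305,255,z),f(S,235,205,16,265,322,z),'dot',f(S,235,205,16,301,232,z),'headc',f(S,235,205,16,283,289,z),f(S,235,205,16,287,290,z))
    print('top slot',f(T,195,178,22,330,297,z),'dot',f(T,195,178,22,402,300,z),'headc',f(T,195,178,22,325,298,z))
# automatic head: bright blob threshold
for c,b in((T,(195,178,223,204)),(S,(240,212,264,234))):
    u0,v0,u1,v1=b; g=c['image'][v0:v1,u0:u1].astype(float).mean(-1)
    print(g.astype(int))
C=cloud(T); print(C[180:203,197:221,2].round(3).tolist()[8:15])
d=cloud(S)[215:235,240:262,2]; print(d)
```

```text
side slot ends [0.5252 0.1466] [0.5266 0.1626] dot [0.5276 0.142 ] headc [0.5262 0.1549] [0.5255 0.1548]
top slot [0.5265 0.1512] dot [0.5257 0.1387] headc [0.5263 0.1521]
side slot ends [0.5247 0.1481] [0.526  0.1641] dot [0.5271 0.1436] headc [0.5256 0.1564] [0.5249 0.1563]
top slot [0.5262 0.151 ] dot [0.5254 0.1385] headc [0.526  0.1519]
[[120 121 122 120 122 116 119 118 119 121 121 121 121 117 120 119 122 119
  117 119 122 120 118 118 120 121 120 119]
 [120 124 122 121 119 119 121 120 120 121 122 121 120 121 120 122 124 121
  121 118 119 121 121 121 120 120 119 119]
 [117 121 120 120 115 119 119 122 122 120 119 120 123 118 118 124 119 123
  120 117 117 117 115 118 119 120 119 118]
 [119 120 125 119 114 117 120 120 120 119 121 121 119 120 121 120 122 121
  121 118 116 114 116 118 120 119 117 120]
 [122 124 130 126 121 122 120 120 121 121 120 122 121 121 123 123 122 118
  118 117 119 119 116 120 121 118 122 122]
 [121 125 128 129 124 118 121 120 121 121 121 121 119 122 120 120 122 123
  121 120 120 119 120 121 119 122 122 122]
 [118 119 122 128 119 116 120 121 120 120 121 124 120 
[... 8194 characters left out ...]
217 0.1171 0.1195 0.1203 0.1221 0.1214
  0.1222 0.1233]
 [0.1227 0.1249 0.1179 0.1209 0.1206 0.1212 0.1186 0.1196 0.1209 0.1242
  0.1187 0.1189 0.1206 0.1228 0.1218 0.1209 0.1181 0.1202 0.1213 0.1227
  0.1236 0.1228]
 [0.1182 0.1191 0.1183 0.119  0.1204 0.1207 0.1219 0.1199 0.1205 0.1197
  0.1188 0.1176 0.1228 0.1199 0.12   0.1228 0.1237 0.1227 0.1216 0.1259
  0.1225 0.1203]
 [0.1168 0.1182 0.1204 0.1214 0.1176 0.1185 0.122  0.121  0.1215 0.1179
  0.1224 0.1209 0.1239 0.1213 0.1211 0.1226 0.1189 0.1235 0.123  0.1232
  0.1215 0.1216]
 [0.121  0.1226 0.1206 0.1216 0.1212 0.1203 0.1174 0.1227 0.118  0.1214
  0.1211 0.124  0.1219 0.1211 0.1191 0.1225 0.1225 0.1214 0.1212 0.1197
  0.1245 0.1246]]
```

```bash
cat > slot.py <<'E'
from h import *
def slot(c,box,bright,z=.1275,lo=8,verbose=True):
    # weighted dark-line fit inside head, in world plane z
    u0,v0,u1,v1=box; im=c['image'][v0:v1,u0:u1].astype(float); g=im.mean(-1)
    red=im[...,0]-im[...,1]
    w=np.clip(bright-g,0,None)
    vv,uu=np.mgrid[v0:v1,u0:u1]
    W=np.array([world(c,u,v,z)[:2] for u,v in zip(uu.ravel(),vv.ravel())]).reshape(v1-v0,u1-u0,2)
    return W,w,red
if __name__=='__main__':
    np.set_printoptions(precision=4,suppress=True)
    for n,box,hc,br in(('top',(195,178,223,204),(.526,.1518),140),('side',(240,212,264,234),(.5258,.1556),118)):
        c=load(n); W,w,red=slot(c,box,br)
        d=np.linalg.norm(W-hc,axis=-1)
        m=(d<.0095)&(w>0)
        ww=w*m; mu=(W*ww[...,None]).sum((0,1))/ww.sum()
        X=(W-mu)[m]; C=np.cov(X.T,aweights=ww[m]); e,V=np.linalg.eigh(C); a=np.degrees(np.arctan2(V[1,1],V[0,1]))
        rr=np.clip(red-8,0,None)*(d<.02); rd=(W*rr[...,None]).sum((0,1))/rr.sum()
        print(n,'slot mean',mu,'axis',a,'sd',np.sqrt(e),'dot',rd,'dot-mu ang',np.degrees(np.arctan2(*(rd-mu)[::-1])),np.linalg.norm(rd-mu))
E
python3 slot.py
```

```text
top slot mean [0.5257 0.1488] axis 83.17867880260681 sd [0.0019 0.0037] dot [nan nan] dot-mu ang nan nan
side slot mean [0.5257 0.1553] axis 94.61216039657198 sd [0.002  0.0047] dot [0.5275 0.143 ] dot-mu ang -81.77175474783529 0.012472560965403747slot.py:18: RuntimeWarning: invalid value encountered in divide
  rr=np.clip(red-8,0,None)*(d<.02); rd=(W*rr[...,None]).sum((0,1))/rr.sum()
```

```bash
python3 plan.py 0.5257 0.1537 0.235 6 8
```

```text
t 5.58 pos [ 0.5047 -0.2071  0.2512] jaw -16.83 tilt 0.22 F [-0.76  0.28 -1.11] M [-0.043  0.047 -0.008] w 0.275 q [-0.44  0.01  1.85 -0.    1.28 -0.14]
8 rows of [-0.0454, 0.002, -0.0028, 0.0005, -0.0498, -0.0002]
```

```bash
python3 -m handwheel '[[-0.0454,0.002,-0.0028,0,-0.0498,0,0],[-0.0454,0.002,-0.0028,0,-0.0498,0,0],[-0.0454,0.002,-0.0028,0,-0.0498,0,0],[-0.0454,0.002,-0.0028,0,-0.0498,0,0],[-0.0454,0.002,-0.0028,0,-0.0498,0,0],[-0.0454,0.002,-0.0028,0,-0.0498,0,0],[-0.0454,0.002,-0.0028,0,-0.0498,0,0],[-0.0454,0.002,-0.0028,0,-0.0498,0,0]]'
python3 -m handwheel '[[0,0,0,0,0,0,0],[0,0,0,0,0,0,0],[0,0,0,0,0,0,0],[0,0,0,0,0,0,0],[0,0,0,0,0,0,0],[0,0,0,0,0,0,0]]'; python3 plan.py 0.5257 0.1537 0.222 6
python3 - <<'E'
from h import *
snap('side'); snap('top'); crop(load('side'),215,140,295,240,7,'d1');crop(load('top'),180,160,240,210,10,'d2')
E
```

```text
time: 6.58
tool_pos: [0.5252, 0.1544, 0.2345]
tcp_rot: [-1.262, 1.133, -1.129]
wrist_force: [0.7, 0.2, -1.3]
width: 0.273
time: 7.32
tool_pos: [0.527, 0.1529, 0.2378]
tcp_rot: [-1.256, 1.132, -1.132]
wrist_force: [0.1, 0.7, -1.3]
width: 0.27
t 7.33 pos [0.527  0.1529 0.2378] jaw 5.95 tilt 0.02 F [ 0.08  0.71 -1.32] M [-0.045  0.04  -0.013] w 0.27 q [ 0.24  0.02  1.87 -0.    1.25  0.13]
1 rows of [-0.001, 0.0158, -0.0012, -0.0003, -0.0009, -0.0]
```

View pics/d1.png

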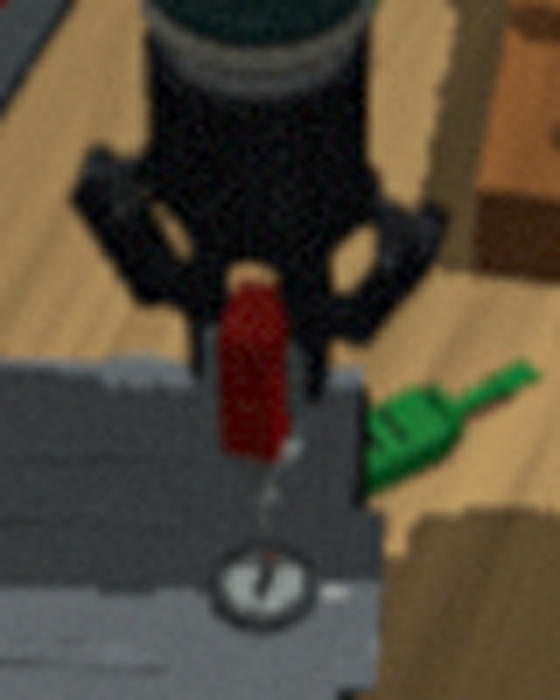

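View pics/d2.png

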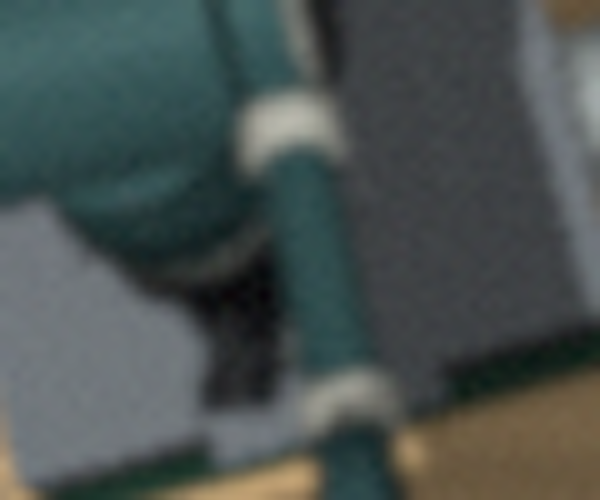

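```bash
cat > fh.py <<'E'
from fit import *
np.set_printoptions(linewidth=250,precision=4,suppress=True)
S=load('side'); s=bot.read_state(); tcp=s['tool_pos']
from plan import cur,jawang
yaw=np.radians(jawang(cur(s))-90); k0=tcp[2]-.0265
q0=project(S,[[tcp[0],tcp[1],k0+.038]])[0]
u,v=q0.round().astype(int); b=(u-10,v-18,u+11,v+20)
m=redmask(S,b,.38,.85)
im=S['image'][b[1]:b[3],b[0]:b[2]].astype(float); m=np.clip((im[...,0]-im[...,1]-8)/40,0,1)
import sys
print((m*9).astype(int)[::2])
for r,tb in((.003,.002),(.009,.004)):
    P=lambda p:prism(p[0],p[1],yaw,.034,.024,k0+.006,k0+.070,r,tb)
    x,f=fit([S],[b],np.array(tcp[:2]),P,[m],(.004,.004)); print(r,'fit',x,'minus tcp',x-tcp[:2],f)
for k in (.006,-.048): print(project(S,[[tcp[0],tcp[1],k0+k]]))
crop(S,b[0]-10,b[1]-10,b[2]+10,b[3]+30,8,'fh',np.vstack([project(S,P(x)),project(S,[[x[0],x[1],k0-.048],[x[0],x[1],k0]])]))
E
python3 fh.py
```

```text
[[0 0 0 0 0 0 0 0 0 0 0 0 0 0 0 0 0 0 0 0 0]
 [0 0 0 0 0 0 0 0 0 0 0 0 0 0 0 0 0 0 0 0 1]
 [0 0 0 0 0 0 2 4 4 4 3 2 0 0 0 0 0 0 0 0 2]
 [0 0 0 0 0 1 4 7 9 8 8 6 4 1 0 0 0 0 0 0 1]
 [0 0 0 0 0 2 9 9 9 9 9 9 8 0 0 0 0 0 0 0 0]
 [0 0 0 0 1 9 9 9 9 9 9 9 9 7 0 0 0 0 0 0 0]
 [0 0 0 0 3 9 9 9 9 9 9 9 9 9 2 0 0 0 0 0 0]
 [0 0 0 0 6 9 9 9 9 9 9 9 9 8 1 0 0 0 0 0 0]
 [1 0 0 0 5 9 8 9 9 9 9 9 9 8 0 0 0 0 0 0 2]
 [0 0 0 0 3 8 9 9 9 9 9 9 9 6 0 0 0 0 0 0 0]
 [0 0 0 0 3 9 9 8 9 9 9 9 9 9 0 0 0 0 0 0 0]
 [0 0 0 0 2 9 9 9 9 9 9 9 9 9 1 0 0 0 0 0 0]
 [0 0 0 0 2 9 9 9 8 9 9 9 9 9 1 0 0 0 0 0 0]
 [0 0 0 0 3 8 9 9 9 9 9 9 9 9 5 0 0 0 0 0 0]
 [0 0 0 0 2 8 8 9 8 9 9 9 9 9 1 0 0 0 0 0 0]
 [0 0 0 0 0 4 6 8 8 9 9 9 9 4 0 0 0 0 0 0 0]
 [0 0 0 0 0 0 0 0 0 0 0 0 0 0 0 0 0 0 0 0 0]
 [0 0 0 0 0 0 0 0 0 0 0 0 0 0 0 0 0 0 0 0 0]
 [0 0 0 0 0 0 0 0 0 0 0 0 0 0 0 0 0 0 0 0 0]]
0.003 fit [0.5287 0.1539] minus tcp [0.0018 0.0008] 36.40295143823826
0.009 fit [0.5292 0.1539] minus tcp [0.0023 0.0008] 17.628357462335078
[[251.9838 200.0762]]
[[252.0919 213.4883]]
```

View pics/fh.png

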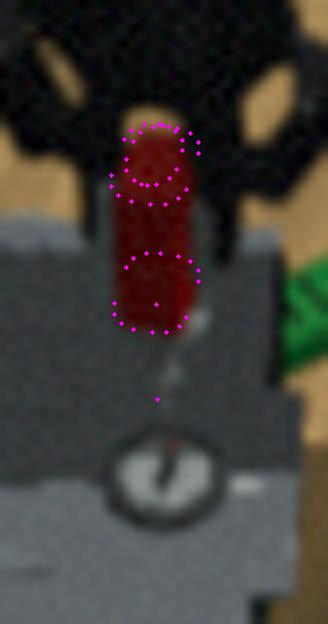

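Side view d1 shows the key hanging above the lock: handle centre about 1 px left of the tool axis, slot at image (252.3,222). I'll shift a little and go down just short of the head.

```bash
python3 plan.py 0.5242 0.1545 0.2085 6 3
```

```text
t 7.42 pos [0.5269 0.1531 0.2378] jaw 5.97 tilt 0.01 F [ 1.    0.6  -0.87] M [ 0.    -0.057  0.013] w 0.274 q [0.24 0.02 1.87 0.   1.25 0.13]
3 rows of [-0.0006, 0.0098, -0.0009, -0.0001, -0.0002, -0.0]
```

```bash
python3 -m handwheel '[[-0.0006,0.0095,-0.0009,0,0,0,0],[-0.0006,0.0095,-0.0009,0,0,0,0],[-0.0006,0.0095,-0.0009,0,0,0,0],[0,0,0,0,0,0,0],[0,0,0,0,0,0,0],[0,0,0,0,0,0,0],[0,0,0,0,0,0,0],[0,0,0,0,0,0,0]]'
python3 plan.py 0.5242 0.1545 0.2085 6
python3 - <<'E'
from h import *
snap('side'); crop(load('side'),225,160,280,240,9,'d3'); c=load('side'); im=np.clip(c['image'].astype(float)*2.2,0,255).astype(np.uint8); c['image']=im; crop(c,238,195,268,235,16,'d4')
E
python3 fh.py | tail -4
```

```text
time: 8.43
tool_pos: [0.5241, 0.1548, 0.2095]
tcp_rot: [-1.256, 1.131, -1.132]
wrist_force: [0.4, 0.4, -1.4]
width: 0.27
t 8.43 pos [0.5241 0.1548 0.2095] jaw 5.99 tilt 0.03 F [ 0.44  0.4  -1.35] M [-0.022  0.003 -0.004] w 0.27 q [ 0.24  0.04  1.91 -0.    1.2   0.14]
1 rows of [0.0003, 0.001, 0.0, -0.0006, -0.0001, -0.0001]
0.003 fit [0.5257 0.1563] minus tcp [0.0016 0.0015] 34.067494008767284
0.009 fit [0.5263 0.1561] minus tcp [0.0022 0.0014] 15.877145980959934
[[252.8366 207.9845]]
[[252.9158 220.9263]]
```

View pics/d4.png

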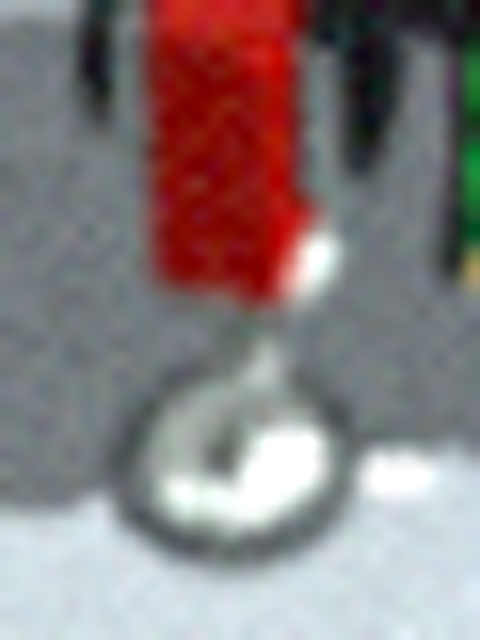

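```bash
python3 -m handwheel '[[0,0.0025,0,0,0,0,0],[0,0.0025,0,0,0,0,0],[0,0.0,0,0,0,0,0],[0,0,0,0,0,0,0]]' | grep -E 'pos|force'; python3 -m handwheel '[[0,0.001,0,0,0,0,0],[0,0.0,0,0,0,0,0],[0,0.0,0,0,0,0,0]]'| grep -E 'pos|force'; python3 plan.py
```

```text
tool_pos: [0.5239, 0.1547, 0.2041]
wrist_force: [0.3, -0.6, -2.2]
tool_pos: [0.5241, 0.1548, 0.2034]
wrist_force: [-0.2, 0.2, -0.6]
t 9.35 pos [0.5241 0.1548 0.2034] jaw 5.99 tilt 0.02 F [-0.19  0.18 -0.62] M [ 0.005 -0.017 -0.024] w 0.275 q [ 0.24  0.04  1.91 -0.    1.19  0.14]
```

```bash
for i in 1 2 3; do python3 -m handwheel '[[0,0.001,0,0,0,0,0],[0,0.0,0,0,0,0,0],[0,0.0,0,0,0,0,0]]'| grep -E 'pos|force'; done; python3 plan.py
```

```text
tool_pos: [0.5241, 0.1548, 0.2024]
wrist_force: [-1.1, -0.2, 1.5]
tool_pos: [0.5242, 0.1548, 0.2014]
wrist_force: [-0.3, -0.0, 2.0]
tool_pos: [0.5241, 0.1548, 0.2004]
wrist_force: [0.4, 0.4, 3.3]
t 10.47 pos [0.5241 0.1548 0.2004] jaw 5.99 tilt 0.03 F [0.4  0.43 3.29] M [-0.005 -0.007  0.02 ] w 0.268 q [0.24 0.04 1.92 0.   1.18 0.14]
```

```bash
python3 - <<'E'
from h import *
snap('side'); c=load('side'); im=np.clip(c['image'].astype(float)*2.0,0,255).astype(np.uint8); c['image']=im; crop(c,238,200,268,236,20,'d5')
E
python3 fh.py | tail -4
```

```text
0.003 fit [0.5259 0.1561] minus tcp [0.0017 0.0013] 33.364799984683486
0.009 fit [0.5263 0.1562] minus tcp [0.0021 0.0014] 15.498142735193529
[[252.8192 210.2021]]
[[252.8988 223.0009]]
```

View pics/d5.png

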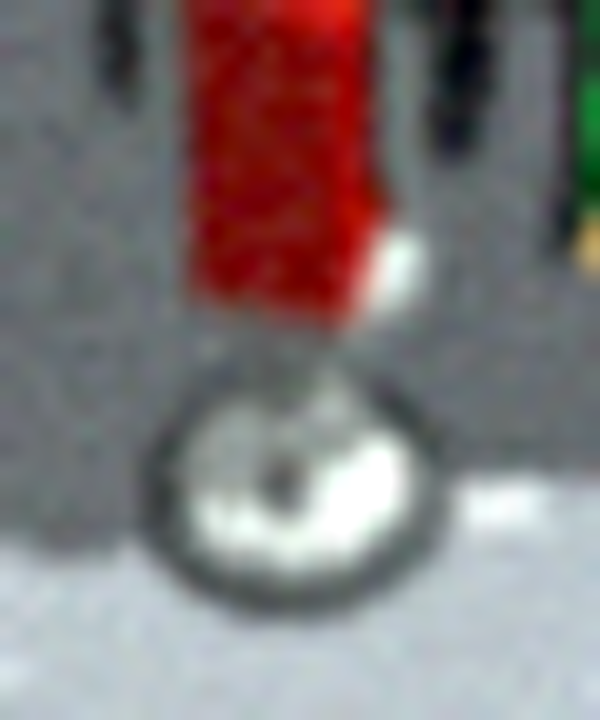

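The picture shows the blade standing on the head with the slot's near end visible at crop (285,490). Contact came at head-top height, so the blade is not in the slot yet. I'll probe sideways under light contact.

```bash
python3 -m handwheel '[[0,0,-0.001,0,0,0,0],[0,0,0,0,0,0,0],[0,0,0,0,0,0,0]]'| grep -E 'pos|force';python3 -m handwheel '[[0,0,-0.001,0,0,0,0],[0,0,0,0,0,0,0],[0,0,0,0,0,0,0]]'| grep -E 'pos|force'
python3 -m handwheel '[[0,0,0.003,0,0,0,0],[0,0,0,0,0,0,0],[0,0,0,0,0,0,0]]'| grep -E 'pos|force'
python3 -m handwheel '[[0,0,0.001,0,0,0,0],[0,0,0,0,0,0,0],[0,0,0,0,0,0,0]]'| grep -E 'pos|force'
```

```text
tool_pos: [0.5237, 0.1547, 0.2005]
wrist_force: [3.0, 0.4, 2.8]
tool_pos: [0.5234, 0.1547, 0.2008]
wrist_force: [5.0, 0.0, 1.4]
tool_pos: [0.5243, 0.1548, 0.1999]
wrist_force: [0.1, 0.1, 3.5]
tool_pos: [0.5251, 0.1549, 0.1997]
wrist_force: [-3.3, 0.2, 3.2]
```

```bash
python3 -m handwheel '[[0,0,-0.0015,0,0,0,0],[0,0,0,0,0,0,0],[0,0,0,0,0,0,0]]'| grep -E 'pos|force'; python3 plan.py
python3 -m handwheel '[[0,0,0,0,0.06,0,0],[0,0,0,0,0,0,0],[0,0,0,0,0,0,0]]'| grep -E 'pos|force'; python3 plan.py
python3 -m handwheel '[[0,0,0,0,0.06,0,0],[0,0,0,0,0,0,0],[0,0,0,0,0,0,0]]'| grep -E 'pos|force'; python3 plan.py
```

```text
tool_pos: [0.5247, 0.1548, 0.2003]
wrist_force: [-0.5, 0.1, 4.5]
t 12.4 pos [0.5247 0.1548 0.2003] jaw 5.99 tilt 0.04 F [-0.55  0.12  4.51] M [-0.034  0.06   0.042] w 0.274 q [ 0.24  0.04  1.91 -0.    1.18  0.14]
tool_pos: [0.5246, 0.1548, 0.2003]
wrist_force: [0.3, -0.1, 2.9]
t 12.78 pos [0.5246 0.1548 0.2003] jaw 2.61 tilt 0.02 F [ 0.3  -0.06  2.91] M [-0.036  0.024  0.018] w 0.268 q [ 0.24  0.04  1.91 -0.    1.18  0.2 ]
tool_pos: [0.5247, 0.1548, 0.2003]
wrist_force: [-0.0, 0.3, 2.6]
t 13.15 pos [0.5247 0.1548 0.2003] jaw -0.81 tilt 0.02 F [-0.02  0.31  2.61] M [-0.055 -0.038  0.011] w 0.276 q [ 0.24  0.04  1.91 -0.    1.18  0.26]
```

```bash
python3 - <<'E'
from h import *
snap('side'); c=load('side'); im=np.clip(c['image'].astype(float)*2.0,0,255).astype(np.uint8); c['image']=im; crop(c,238,200,268,236,20,'d6')
E
python3 fh.py | tail -4
python3 -m handwheel '[[-0.001,0,0,0,0,0,0],[0,0,0,0,0,0,0],[0,0,0,0,0,0,0]]'| grep -E 'pos|force'
python3 -m handwheel '[[-0.001,0,0,0,0,0,0],[0,0,0,0,0,0,0],[0,0,0,0,0,0,0]]'| grep -E 'pos|force'
python3 -m handwheel '[[0.003,0,0,0,0,0,0],[0,0,0,0,0,0,0],[0,0,0,0,0,0,0]]'| grep -E 'pos|force'
python3 -m handwheel '[[0.001,0,0,0,0,0,0],[0,0,0,0,0,0,0],[0,0,0,0,0,0,0]]'| grep -E 'pos|force'
```

```text
0.003 fit [0.5264 0.1563] minus tcp [0.0018 0.0015] 60.373713826914184
0.009 fit [0.5272 0.1565] minus tcp [0.0026 0.0017] 35.57557681735902
[[252.6506 210.2041]]
[[252.7356 223.0013]]
tool_pos: [0.5245, 0.1554, 0.2002]
wrist_force: [0.3, -3.0, 4.0]
tool_pos: [0.5246, 0.1571, 0.2003]
wrist_force: [0.3, -2.0, 3.3]
tool_pos: [0.5246, 0.1544, 0.2003]
wrist_force: [0.8, 2.8, 3.0]
tool_pos: [0.5251, 0.1523, 0.2001]
wrist_force: [4.2, -0.8, 0.7]
```

View pics/d6.png

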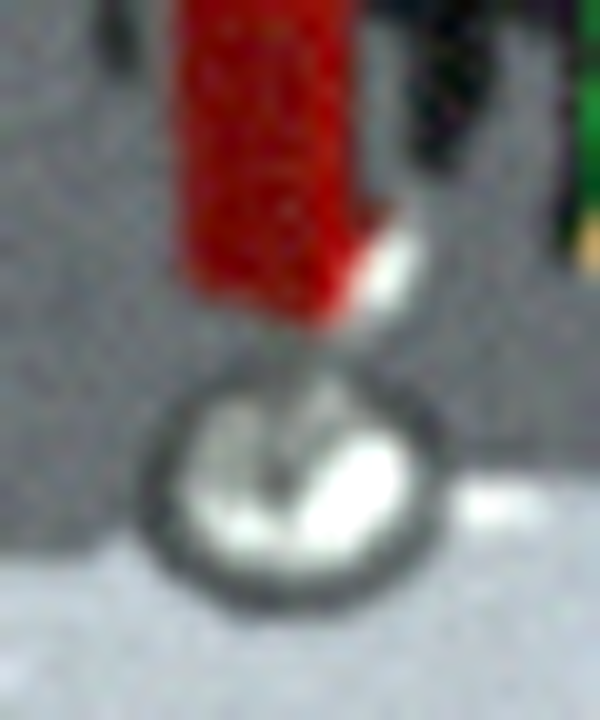

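```bash
python3 plan.py; python3 -m handwheel '[[0,0,0.0005,0,-0.06,0,0],[0,0,0,0,0,0,0],[0,0,0,0,0,0,0]]'| grep -E 'pos|force'; python3 plan.py; python3 -m handwheel '[[0,0.001,0,0,0,0,0],[0,0,0,0,0,0,0],[0,0,0,0,0,0,0]]'| grep -E 'pos|force'
```

```text
t 14.7 pos [0.5251 0.1523 0.2001] jaw -0.88 tilt 0.1 F [ 4.19 -0.78  0.75] M [-0.108 -0.983 -0.058] w 0.271 q [ 0.24  0.04  1.92 -0.    1.18  0.25]
tool_pos: [0.5252, 0.1524, 0.2001]
wrist_force: [3.9, -1.0, 1.0]
t 15.07 pos [0.5252 0.1524 0.2001] jaw 2.5 tilt 0.04 F [ 3.95 -0.95  0.98] M [-0.152 -0.922 -0.029] w 0.272 q [ 0.24  0.04  1.91 -0.    1.18  0.19]
tool_pos: [0.5251, 0.1527, 0.1993]
wrist_force: [4.3, -1.6, 0.4]
```

```bash
python3 -m handwheel '[[0,0,0.0015,0,0,0,0],[0,0,0,0,0,0,0],[0,0,0,0,0,0,0]]'| grep -E 'pos|force'; python3 plan.py; python3 -m handwheel '[[0,0.001,0,0,0,0,0],[0,0,0,0,0,0,0],[0,0,0,0,0,0,0]]'| grep -E 'pos|force'
```

```text
tool_pos: [0.5255, 0.1529, 0.1986]
wrist_force: [1.4, -0.3, -0.2]
t 15.82 pos [0.5255 0.1529 0.1986] jaw 2.56 tilt 0.12 F [ 1.42 -0.27 -0.24] M [ 0.068 -0.265 -0.007] w 0.27 q [0.24 0.05 1.91 0.   1.18 0.19]
tool_pos: [0.5257, 0.1529, 0.1979]
wrist_force: [-1.5, 0.8, 1.0]
```

```bash
python3 -m handwheel '[[0,0.001,0,0,0,0,0],[0,0,0,0,0,0,0],[0,0,0,0,0,0,0],[0,0,0,0,0,0,0]]'| grep -E 'pos|force';python3 -m handwheel '[[0,0.001,0,0,0,0,0],[0,0,0,0,0,0,0],[0,0,0,0,0,0,0],[0,0,0,0,0,0,0]]'| grep -E 'pos|force';  python3 plan.py
python3 - <<'E'
from h import *
snap('side'); c=load('side'); im=np.clip(c['image'].astype(float)*2.0,0,255).astype(np.uint8); c['image']=im; crop(c,238,200,268,236,20,'d7')
E
```

```text
tool_pos: [0.5264, 0.1528, 0.1972]
wrist_force: [-1.4, -0.0, 1.9]
tool_pos: [0.5264, 0.1528, 0.1962]
wrist_force: [-3.0, -0.0, 3.6]
t 17.2 pos [0.5264 0.1528 0.1962] jaw 2.56 tilt 0.0 F [-2.99 -0.04  3.62] M [-0.056  0.634  0.033] w 0.273 q [ 0.24  0.05  1.92 -0.    1.18  0.19]
```

View pics/d7.png

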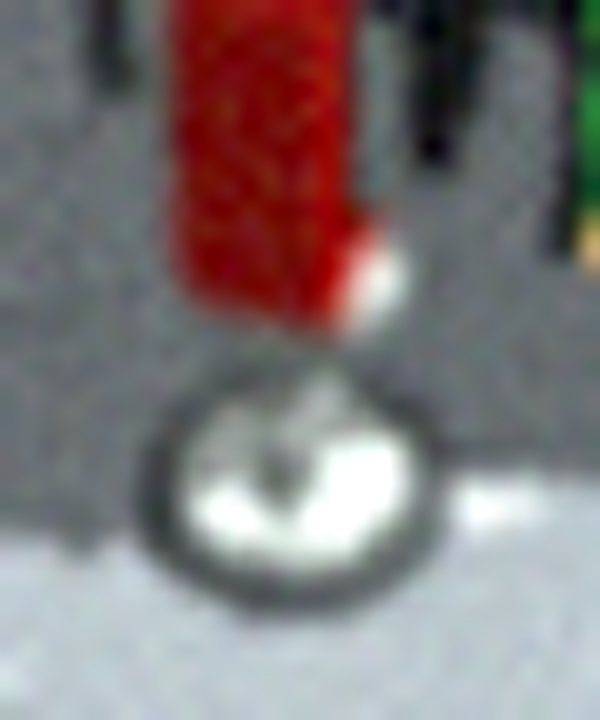

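Contact went from 0.203 (head top) to 0.198, which is exactly the 5 mm slot depth, so the blade is on the slot floor. Now I'll centre it and press the lid down.

```bash
python3 -m handwheel '[[0,0.001,-0.0008,0,0,0,0],[0,0.001,0,0,0,0,0],[0,0.001,0,0,0,0,0],[0,0,0,0,0,0,0],[0,0,0,0,0,0,0]]'| grep -E 'pos|force';  python3 plan.py; python3 -m handwheel '[[0,0.001,0,0,0,0,0],[0,0.0005,0,0,0,0,0],[0,0,0,0,0,0,0],[0,0,0,0,0,0,0]]'| grep -E 'pos|force'; python3 plan.py
```

```text
tool_pos: [0.5261, 0.1528, 0.1938]
wrist_force: [-2.1, -0.6, 6.0]
t 17.88 pos [0.5261 0.1528 0.1938] jaw 2.56 tilt 0.07 F [-2.14 -0.56  6.01] M [-0.107  0.575 -0.021] w 0.273 q [ 0.24  0.05  1.92 -0.    1.17  0.19]
tool_pos: [0.5261, 0.1528, 0.1926]
wrist_force: [-1.9, -1.4, 7.6]
t 18.38 pos [0.5261 0.1528 0.1926] jaw 2.56 tilt 0.07 F [-1.92 -1.41  7.61] M [-0.181  0.689  0.055] w 0.274 q [ 0.24  0.05  1.92 -0.    1.17  0.19]
```

```bash
python3 -m handwheel '[[0,0.001,-0.0006,0,0,0,0],[0,0.001,0,0,0,0,0],[0,0.0005,0,0,0,0,0],[0,0,0,0,0,0,0],[0,0,0,0,0,0,0]]'| grep -E 'pos|force';  python3 plan.py; python3 -m handwheel '[[0,0.0007,0,0,0,0,0],[0,0,0,0,0,0,0],[0,0,0,0,0,0,0]]'| grep -E 'pos|force'; python3 plan.py
```

```text
tool_pos: [0.5259, 0.1528, 0.1912]
wrist_force: [-3.4, -1.2, 11.2]
t 19.0 pos [0.5259 0.1528 0.1912] jaw 2.56 tilt 0.14 F [-3.41 -1.16 11.24] M [-0.239  0.863 -0.047] w 0.274 q [ 0.24  0.05  1.92 -0.    1.16  0.19]
tool_pos: [0.526, 0.1529, 0.1911]
wrist_force: [-4.5, -0.9, 14.4]
t 19.38 pos [0.526  0.1529 0.1911] jaw 2.56 tilt 0.15 F [-4.53 -0.88 14.45] M [-0.344  1.088 -0.028] w 0.272 q [ 0.24  0.05  1.92 -0.    1.16  0.19]
```

```bash
python3 -m handwheel '[[0,-0.0003,-0.0012,0,0,0,0],[0,0,0,0,0.1,0,0],[0,0,0,0,0,0,0],[0,0,0,0,0,0,0]]'| grep -E 'force';  python3 plan.py; python3 -m handwheel '[[0,0,0,0,0.1,0,0],[0,0,0,0,0.1,0,0],[0,0,0,0,0,0,0],[0,0,0,0,0,0,0]]'| grep -E 'force'; python3 plan.py
```

```text
wrist_force: [-1.7, -0.4, 10.3]
t 19.88 pos [0.5258 0.1529 0.1912] jaw -3.17 tilt 0.29 F [-1.68 -0.42 10.33] M [-0.178  0.396 -0.045] w 0.27 q [ 0.24  0.05  1.93 -0.    1.16  0.29]
wrist_force: [-1.3, -1.8, 10.5]
t 20.38 pos [0.5259 0.1529 0.1912] jaw -14.63 tilt 0.29 F [-1.3  -1.82 10.49] M [-0.262  0.37   0.034] w 0.276 q [ 0.24  0.05  1.93 -0.    1.16  0.49]
```

```bash
python3 -m handwheel '[[0,0.0004,0,0,0.1,0,0],[0,0,0,0,0.1,0,0],[0,0,0,0,0,0,0],[0,0,0,0,0,0,0]]'| grep -E 'force';  python3 plan.py; python3 -m handwheel '[[0,0,0,0,0.1,0,0],[0,0,0,0,0.1,0,0],[0,0,0,0,0,0,0],[0,0,0,0,0,0,0]]'| grep -E 'force'; python3 plan.py
```

```text
wrist_force: [-3.0, -1.5, 11.9]
t 20.88 pos [0.5258 0.1528 0.1911] jaw -26.08 tilt 0.29 F [-3.01 -1.46 11.87] M [-0.35   0.626  0.049] w 0.274 q [ 0.24  0.05  1.93 -0.    1.16  0.69]
wrist_force: [-2.4, -0.7, 13.0]
t 21.38 pos [0.5258 0.1527 0.1911] jaw -37.54 tilt 0.28 F [-2.39 -0.69 12.98] M [-0.345  0.558  0.041] w 0.272 q [ 0.24  0.05  1.93 -0.    1.16  0.89]
```

```bash
python3 -m handwheel '[[0,0,0,0,0.1,0,0],[0,0,0,0,0.1,0,0],[0,0,0,0,0,0,0],[0,0,0,0,0,0,0]]'| grep -E 'force';  python3 plan.py; python3 -m handwheel '[[0,0,0,0,0.1,0,0],[0,0,0,0,0,0,0],[0,0,0,0,0,0,0]]'| grep -E 'force'; python3 plan.py;python3 - <<'E'
from h import *
snap('side'); c=load('side'); im=np.clip(c['image'].astype(float)*2.0,0,255).astype(np.uint8); c['image']=im; crop(c,238,200,268,236,20,'d8')
E
```

```text
wrist_force: [-1.9, -1.4, 12.9]
t 21.88 pos [0.5257 0.1527 0.1911] jaw -49.0 tilt 0.27 F [-1.95 -1.35 12.95] M [-0.409  0.698  0.019] w 0.275 q [ 0.24  0.05  1.93 -0.    1.16  1.09]
wrist_force: [-2.5, -1.9, 12.5]
t 22.25 pos [0.5257 0.1527 0.1911] jaw -54.73 tilt 0.27 F [-2.47 -1.87 12.49] M [-0.348  0.657  0.045] w 0.273 q [ 0.24  0.05  1.93 -0.    1.16  1.19]
```

View pics/d8.png

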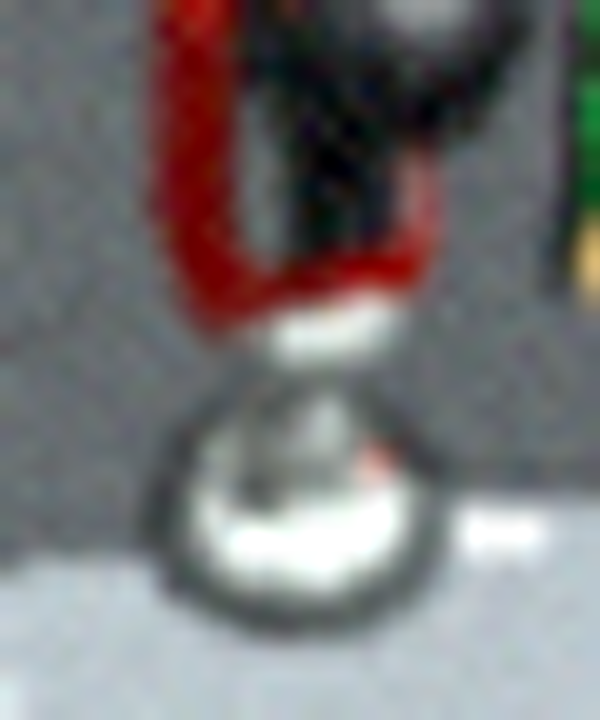

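The picture shows the red dot carried round to crop (375,455), so the lock is following the key. Now smaller steps until the stop is felt.

```bash
python3 -m handwheel '[[0,0,0,0,0.08,0,0],[0,0,0,0,0,0,0],[0,0,0,0,0,0,0]]'| grep -E 'force'; python3 plan.py; python3 -m handwheel '[[0,0,0,0,0.06,0,0],[0,0,0,0,0,0,0],[0,0,0,0,0,0,0]]'| grep -E 'force'; python3 plan.py; python3 -m handwheel '[[0,0,0,0,0.05,0,0],[0,0,0,0,0,0,0],[0,0,0,0,0,0,0]]'| grep -E 'force'; python3 plan.py
```

```text
wrist_force: [-2.2, -1.1, 12.2]
t 22.68 pos [0.5256 0.1526 0.1911] jaw -59.31 tilt 0.26 F [-2.19 -1.07 12.22] M [-0.384  0.633 -0.013] w 0.27 q [ 0.24  0.05  1.93 -0.    1.16  1.27]
wrist_force: [-2.3, -1.1, 12.1]
t 23.05 pos [0.5256 0.1527 0.1911] jaw -62.75 tilt 0.26 F [-2.3  -1.12 12.14] M [-0.381  0.698  0.044] w 0.276 q [ 0.24  0.05  1.93 -0.    1.16  1.33]
wrist_force: [-3.0, -2.0, 12.8]
t 23.43 pos [0.5256 0.1526 0.1911] jaw -65.62 tilt 0.25 F [-2.97 -2.05 12.83] M [-0.469  0.652  0.04 ] w 0.271 q [ 0.24  0.05  1.93 -0.    1.16  1.38]
```

```bash
python3 -m handwheel '[[0,0,0,0,0.05,0,0],[0,0,0,0,0,0,0]]'>/dev/null; python3 plan.py; python3 -m handwheel '[[0,0,0,0,0.05,0,0],[0,0,0,0,0,0,0]]'>/dev/null; python3 plan.py; python3 -m handwheel '[[0,0,0,0,0.05,0,0],[0,0,0,0,0,0,0]]'>/dev/null; python3 plan.py
```

```text
t 23.68 pos [0.5256 0.1526 0.1911] jaw -68.5 tilt 0.26 F [-3.21 -2.43 13.32] M [-0.452  0.709  0.028] w 0.272 q [ 0.24  0.05  1.93 -0.    1.16  1.43]
t 23.93 pos [0.5256 0.1526 0.1911] jaw -71.36 tilt 0.25 F [-2.64 -1.78 12.81] M [-0.467  0.68   0.077] w 0.275 q [ 0.24  0.05  1.93 -0.    1.16  1.48]
t 24.18 pos [0.5256 0.1526 0.1911] jaw -74.23 tilt 0.25 F [-1.96 -2.17 13.13] M [-0.446  0.722  0.042] w 0.274 q [ 0.24  0.05  1.93 -0.    1.16  1.53]
```

```bash
python3 -m handwheel '[[0,0,0,0,0.05,0,0],[0,0,0,0,0,0,0]]'>/dev/null; python3 plan.py; python3 -m handwheel '[[0,0,0,0,0.05,0,0],[0,0,0,0,0,0,0]]'>/dev/null; python3 plan.py;  python3 - <<'E'
from h import *
snap('side'); c=load('side'); im=np.clip(c['image'].astype(float)*2.0,0,255).astype(np.uint8); c['image']=im; crop(c,238,200,268,236,20,'d9')
E
```

```text
t 24.43 pos [0.5256 0.1528 0.1911] jaw -77.1 tilt 0.26 F [-3.39 -1.7  12.52] M [-0.303  0.62   0.112] w 0.272 q [ 0.24  0.05  1.93 -0.    1.16  1.58]
t 24.68 pos [0.5257 0.153  0.1911] jaw -79.97 tilt 0.27 F [-2.73 -0.68 11.9 ] M [-0.22   0.611  0.049] w 0.267 q [ 0.24  0.05  1.93 -0.    1.16  1.63]
```

View pics/d9.png

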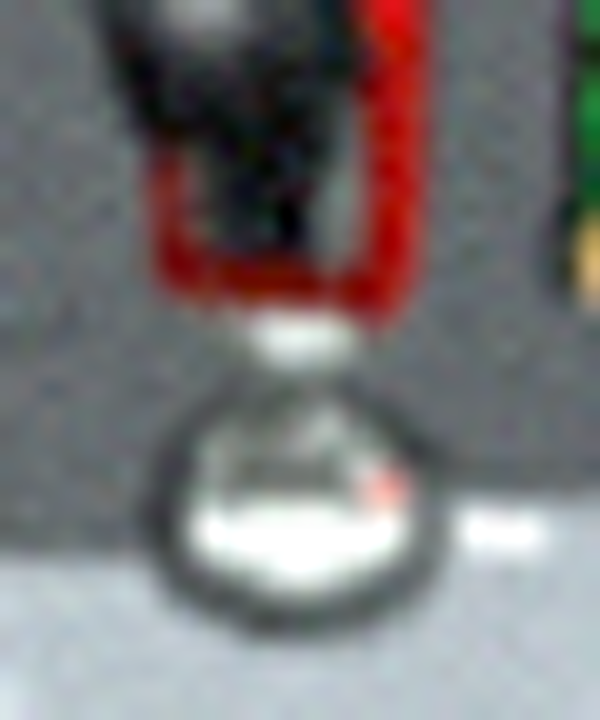

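```bash
cat > dot.py <<'E'
from h import *
c=load('side'); z=.1205
b=(246,216,262,232); u0,v0,u1,v1=b
im=c['image'][v0:v1,u0:u1].astype(float); w=np.clip(im[...,0]-im[...,1]-12,0,None)
vv,uu=np.mgrid[v0:v1,u0:u1]
w[:4]=0
u,v=(uu*w).sum()/w.sum(),(vv*w).sum()/w.sum(); d=world(c,u,v,z)[:2]
hc=np.array([.5254,.1550])
print('dot px',u,v,d,'ang',np.degrees(np.arctan2(*(d-hc)[::-1])),np.linalg.norm(d-hc))
E
python3 dot.py; python3 -m handwheel '[[0,0,0,0,0.04,0,0],[0,0,0,0,0,0,0]]'>/dev/null; python3 plan.py; python3 -m handwheel '[[0,0,0,0,0,0,0],[0,0,0,0,0,0,0]]'>/dev/null; python3 plan.py
```

```text
dot px 256.8125 223.90625 [0.51445911 0.15004489] ang -155.63431500384294 0.012010667185356356
t 24.98 pos [0.5256 0.153  0.1911] jaw -82.24 tilt 0.27 F [-2.87 -0.7  12.2 ] M [-0.219  0.612  0.079] w 0.273 q [ 0.24  0.05  1.93 -0.    1.16  1.67]
t 25.23 pos [0.5257 0.153  0.1911] jaw -82.23 tilt 0.27 F [-3.67 -1.27 12.14] M [-0.234  0.61   0.09 ] w 0.274 q [ 0.24  0.05  1.93 -0.    1.16  1.67]
```

```bash
python3 -m handwheel '[[0,0,0,0,0.04,0,0],[0,0,0,0,0,0,0]]'>/dev/null; python3 plan.py
python3 - <<'E'
from h import *
M=[]
for i in range(4):
    snap('side'); M.append(bot.read_state()['torque'][2])
print(np.round(M,3))
E
python3 dot.py
```

```text
t 25.48 pos [0.5256 0.153  0.1911] jaw -84.53 tilt 0.27 F [-3.34 -0.23 12.2 ] M [-0.19   0.638  0.103] w 0.273 q [ 0.24  0.05  1.93 -0.    1.16  1.71]
[0.085 0.102 0.131 0.088]
dot px 256.64285714285717 223.97619047619048 [0.51481296 0.15043482] ang -156.6740762859705 0.011529370565876834
```

The stop is felt: torque rose to 0.10 N m while the red dot stood still. I'll ease back, then draw up.

```bash
python3 -m handwheel '[[0,0,0,0,-0.08,0,0],[0,0,0,0,0,0,0],[0,0,0,0,0,0,0]]'>/dev/null; python3 plan.py; python3 -m handwheel '[[0,0,0,0,-0.05,0,0],[0,0,0,0,0,0,0],[0,0,0,0,0,0,0]]'>/dev/null; python3 plan.py
```

```text
t 26.05 pos [0.5257 0.153  0.1911] jaw -79.95 tilt 0.27 F [-3.36 -0.76 12.3 ] M [-0.162  0.617 -0.027] w 0.273 q [ 0.24  0.05  1.93 -0.    1.16  1.63]
t 26.43 pos [0.5258 0.1531 0.1911] jaw -77.09 tilt 0.28 F [-2.33 -1.3  11.92] M [-0.198  0.525 -0.028] w 0.277 q [ 0.24  0.05  1.93 -0.    1.16  1.58]
```

```bash
python3 -m handwheel '[[0,-0.002,0,0,0,0,0],[0,-0.001,0,0,0,0,0],[0,-0.001,0,0,0,0,0],[0,-0.001,0,0,0,0,0],[0,0,0,0,0,0,0],[0,0,0,0,0,0,0]]'>/dev/null; python3 plan.py; python3 -m handwheel '[[0,-0.001,0,0,0,0,0],[0,-0.001,0,0,0,0,0],[0,0,0,0,0,0,0],[0,0,0,0,0,0,0]]'>/dev/null; python3 plan.py
```

```text
t 27.18 pos [0.5254 0.153  0.1942] jaw -77.09 tilt 0.22 F [2.76 0.65 5.63] M [ 0.127 -0.775  0.037] w 0.276 q [ 0.24  0.05  1.92 -0.    1.17  1.58]
t 27.68 pos [0.5235 0.1524 0.1948] jaw -77.08 tilt 0.07 F [ 3.16 -1.38  0.49] M [-0.287 -0.779 -0.014] w 0.275 q [ 0.24  0.05  1.92 -0.    1.17  1.58]
```

```bash
python3 -m handwheel '[[0,-0.001,0,0,0,0,0],[0,-0.002,0,0,0,0,0],[0,-0.002,0,0,0,0,0],[0,-0.004,0,0,0,0,0],[0,0,0,0,0,0,0],[0,0,0,0,0,0,0]]'>/dev/null; python3 plan.py; python3 -m handwheel '[[0,-0.01,0,0,0,0,0],[0,-0.025,0,0,0,0,0],[0,-0.03,0,0,0,0,0],[0,-0.01,0,0,0,0,0],[0,0,0,0,0,0,0]]'>/dev/null; python3 plan.py
python3 - <<'E'
from h import *
snap('side'); c=load('side'); D=cloud(c)
im=np.clip(c['image'].astype(float)*1.5,0,255).astype(np.uint8); c['image']=im; crop(c,215,130,295,240,5,'e0');crop(c,238,206,268,236,20,'e1')
E
python3 dot.py
```

```text
t 28.43 pos [0.5235 0.1529 0.2045] jaw -77.08 tilt 0.03 F [-0.65  0.73 -1.36] M [-0.025 -0.048  0.044] w 0.272 q [0.24 0.04 1.91 0.   1.19 1.58]
t 29.05 pos [0.5243 0.1529 0.2803] jaw -77.09 tilt 0.11 F [-0.57  0.18 -1.61] M [ 0.017 -0.001  0.026] w 0.272 q [ 0.24 -0.01  1.82  0.    1.33  1.58]
dot px 256.7857142857143 222.83928571428572 [0.51580834 0.14654703] ang -138.61079374927866 0.012784862727894286
```

View pics/e0.png

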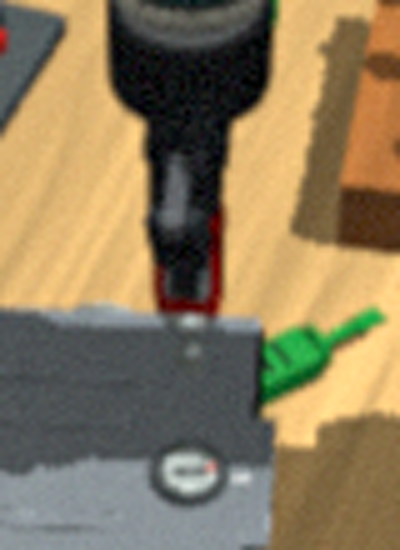

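View pics/e1.png

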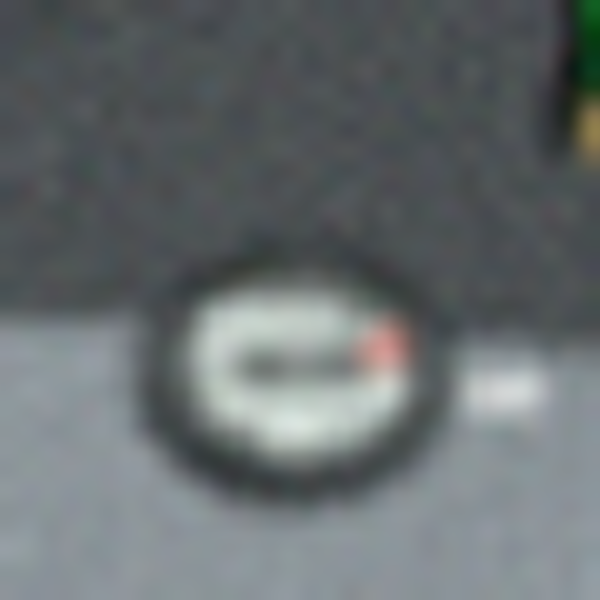

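```bash
python3 - <<'E'
from h import *
c=load('side'); np.set_printoptions(precision=4,suppress=True)
f=lambda a,b,z=.1235:world(c,238+a/20-.5,206+b/20-.5,z)[:2]
for p,q in(((245,370),(383,345)),((245,370),(345,358)),((298,372),(383,345))):
    d=f(*q)-f(*p); print(f(*p),f(*q),np.degrees(np.arctan2(d[1],d[0])))
D=cloud(c)[...,2]
g=lambda u0,v0,u1,v1:(np.median(D[v0:v1,u0:u1]).round(4),np.mean(D[v0:v1,u0:u1]).round(4))
print('head',g(248,220,258,229),'lid near lock',g(238,232,268,240), g(236,214,244,232))
# lid plane along x: compare front region height to before: rear
E
python3 plan.py
```

```text
[0.5317 0.1592] [0.5154 0.1486] -146.91497046269697
[0.5317 0.1592] [0.5196 0.1526] -151.24164393892877
[0.5248 0.1571] [0.5154 0.1486] -137.85255779018183
head (np.float64(0.1236), np.float64(0.1234)) lid near lock (np.float64(0.1174), np.float64(0.1213)) (np.float64(0.1168), np.float64(0.1169))
t 29.1 pos [0.5236 0.1527 0.279 ] jaw -77.08 tilt 0.02 F [ 0.56 -0.86 -1.14] M [ 0.027 -0.01   0.053] w 0.269 q [ 0.24 -0.01  1.82  0.    1.33  1.58]
```

Locked: the slot is at about -150° (cam ≈ 1.3 rad) and the head sits about 4 mm below its free height. Now I'll take the key back to its hole.

```bash
python3 plan.py 0.5057 -0.2076 0.26 -16.83 8
```

```text
t 29.1 pos [0.5236 0.1527 0.279 ] jaw -77.08 tilt 0.02 F [ 0.56 -0.86 -1.14] M [ 0.027 -0.01   0.053] w 0.269 q [ 0.24 -0.01  1.82  0.    1.33  1.58]
8 rows of [0.0317, 0.0024, 0.035, 0.0, -0.1315, 0.0]
```

```bash
python3 -m handwheel '[[0.0317,0.002,0.035,0,-0.1315,0,0],[0.0317,0.002,0.035,0,-0.1315,0,0],[0.0317,0.002,0.035,0,-0.1315,0,0],[0.0317,0.002,0.035,0,-0.1315,0,0],[0.0317,0.002,0.035,0,-0.1315,0,0],[0.0317,0.002,0.035,0,-0.1315,0,0],[0.0317,0.002,0.035,0,-0.1315,0,0],[0.0317,0.002,0.035,0,-0.1315,0,0]]'>/dev/null; python3 -m handwheel '[[0,0,0,0,0,0,0],[0,0,0,0,0,0,0],[0,0,0,0,0,0,0],[0,0,0,0,0,0,0]]'>/dev/null; python3 plan.py 0.5057 -0.2076 0.18 -16.83
```

```text
t 30.6 pos [ 0.5055 -0.2066  0.2634] jaw -16.75 tilt 0.01 F [-0.06 -0.36 -1.55] M [ 0.004 -0.029  0.02 ] w 0.276 q [-0.43  0.    1.84  0.    1.3  -0.14]
2 rows of [0.0004, 0.0417, 0.0002, -0.0, 0.0007, -0.0001]
```

```bash
python3 -m handwheel '[[0.0005,0.04,0,0,0,0,0],[0.0005,0.04,0,0,0,0,0],[0,0.026,0,0,0,0,0],[0,0,0,0,0,0,0],[0,0,0,0,0,0,0],[0,0,0,0,0,0,0],[0,0,0,0,0,0,0]]'>/dev/null; python3 plan.py
python3 - <<'E'
from h import *
snap('side'); c=load('side'); im=np.clip(c['image'].astype(float)*1.6,0,255).astype(np.uint8); c['image']=im; crop(c,265,90,335,180,8,'f1')
E
```

```text
t 31.48 pos [ 0.5063 -0.209   0.1589] jaw -16.81 tilt 0.15 F [-0.19 -0.27 -2.2 ] M [ 0.011 -0.009  0.015] w 0.273 q [-0.44  0.08  1.96 -0.    1.1  -0.14]
```

View pics/f1.png

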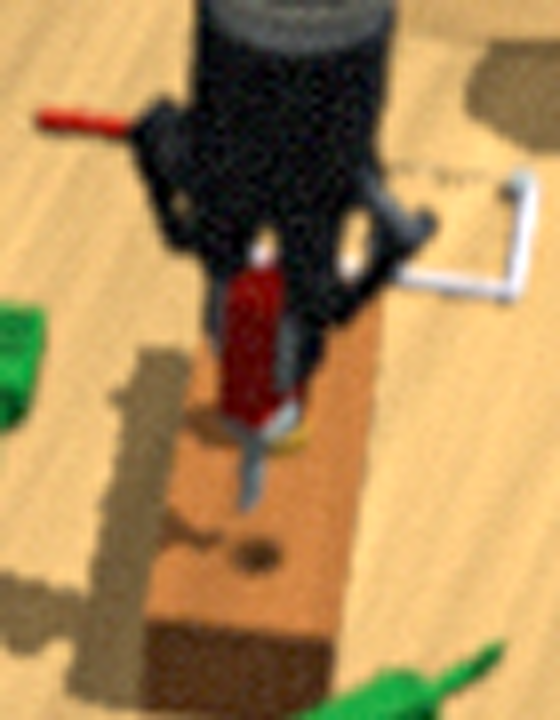

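Run:
```python
from h import *
c=load('side'); t=bot.read_state()['tool_pos']; print(t)
P=[[t[0],t[1],z] for z in (t[2]-.0265+.07,t[2]-.0265,t[2]-.0745,.06)]
print(((project(c,P)-[265,90]+.5)*8).round(0))
print('hole',world(c,265+258/8-.5,90+552/8-.5,.059),'tip',world(c,265+248/8-.5,90+505/8-.5,t[2]-.0745-.001))
```

```text
[ 0.50603363 -0.20890728  0.15856506]
[[272. 276.]
 [260. 411.]
 [252. 499.]
 [249. 542.]]
hole [ 0.500793   -0.20528395  0.059     ] tip [ 0.50700379 -0.20594403  0.08306506]
```

```bash
python3 -m handwheel '[[0,0.005,-0.003,0,0,0,0],[0,0.01,0,0,0,0,0],[0,0.01,0,0,0,0,0],[0,0.01,0,0,0,0,0],[0,0,0,0,0,0,0],[0,0,0,0,0,0,0],[0,0,0,0,0,0,0]]'>/dev/null; python3 plan.py; python3 -m handwheel '[[0,0.01,0,0,0,0,0],[0,0.01,0,0,0,0,0],[0,0.006,0,0,0,0,0],[0,0,0,0,0,0,0],[0,0,0,0,0,0,0],[0,0,0,0,0,0,0]]'>/dev/null; python3 plan.py 0.5030 -0.2065 0.087 -16.83
```

```text
t 32.4 pos [ 0.503  -0.2079  0.1229] jaw -16.81 tilt 0.06 F [-0.55 -0.14 -1.21] M [-0.017 -0.012  0.012] w 0.271 q [-0.44  0.11  1.99  0.    1.03 -0.14]
t 33.15 pos [ 0.5028 -0.2079  0.0968] jaw -16.81 tilt 0.04 F [ 0.52  0.13 -1.14] M [-0.001 -0.     0.005] w 0.273 q [-0.44  0.14  2.02 -0.    0.98 -0.14]
1 rows of [-0.0014, 0.0098, -0.0002, -0.0007, 0.0004, 0.0001]
```

Inside the hole without touching its sides; I'll lower to the collar.

```bash
python3 -m handwheel '[[0,0.004,0,0,0,0,0],[0,0.003,0,0,0,0,0],[0,0.001,0,0,0,0,0],[0,0,0,0,0,0,0],[0,0,0,0,0,0,0],[0,0,0,0,0,0,0]]'>/dev/null; python3 plan.py;  python3 -m handwheel '[[0,0.001,0,0,0,0,0],[0,0.0005,0,0,0,0,0],[0,0,0,0,0,0,0],[0,0,0,0,0,0,0]]'>/dev/null; python3 plan.py; python3 -m handwheel '[[0,0.001,0,0,0,0,0],[0,0.000,0,0,0,0,0],[0,0,0,0,0,0,0],[0,0,0,0,0,0,0]]'>/dev/null; python3 plan.py
```

```text
t 33.9 pos [ 0.5026 -0.2078  0.0885] jaw -16.81 tilt 0.01 F [ 0.77  0.54 -2.16] M [ 0.051  0.005 -0.019] w 0.271 q [-0.44  0.15  2.02 -0.    0.97 -0.14]
t 34.4 pos [ 0.5025 -0.2077  0.0869] jaw -16.81 tilt 0.0 F [-0.54  0.6  -1.29] M [ 0.006  0.012 -0.055] w 0.273 q [-0.44  0.15  2.02  0.    0.97 -0.14]
t 34.9 pos [ 0.5027 -0.2078  0.0865] jaw -16.81 tilt 0.02 F [-0.86  0.62  6.55] M [0.177 0.459 0.035] w 0.276 q [-0.44  0.15  2.02 -0.    0.96 -0.14]
```

```bash
python3 -m handwheel '[[0,-0.0006,0,0,0,0,0],[0,0,0,0,0,0,0],[0,0,0,0,0,0,0.4],[0,0,0,0,0,0,0.7],[0,0,0,0,0,0,1],[0,0,0,0,0,0,1],[0,0,0,0,0,0,1],[0,0,0,0,0,0,1]]' >/dev/null; python3 plan.py
python3 - <<'E'
from h import *
snap('side'); c=load('side'); im=np.clip(c['image'].astype(float)*1.6,0,255).astype(np.uint8); c['image']=im; crop(c,265,90,335,180,8,'f2')
E
```

```text
t 35.9 pos [ 0.5025 -0.2077  0.0865] jaw -16.81 tilt 0.0 F [ 0.62 -0.27 -0.47] M [-0.031 -0.01  -0.041] w 0.999 q [-0.44  0.15  2.02  0.    0.96 -0.14]
```

View pics/f2.png

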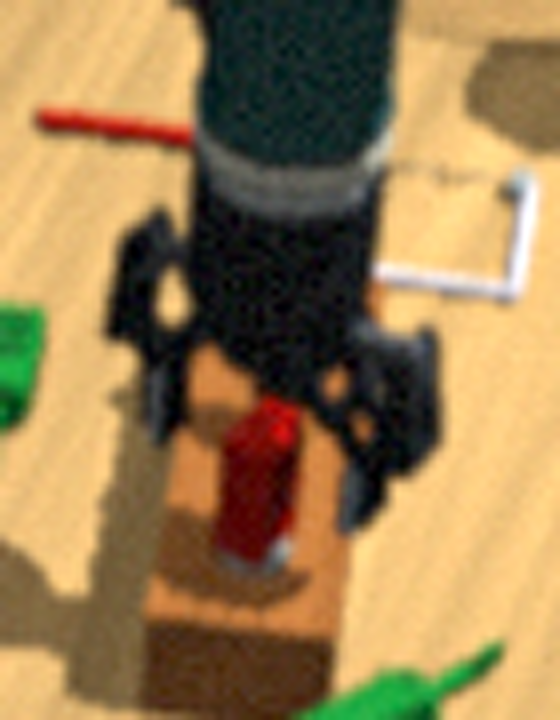

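The key stands upright with its collar on the block (red handle at crop (260,490)) and the fingers are clear of it. I'll retreat upward and then swing the arm away for a clear top view.

```bash
python3 -m handwheel '[[0,-0.02,0,0,0,0,1],[0,-0.04,0,0,0,0,1],[0,-0.05,0,0,0,0,1],[0,-0.05,0,0,0,0,1],[0,-0.02,0,0,0,0,1],[0,0,0,0,0,0,1]]' >/dev/null; python3 plan.py 0.42 -0.02 0.30 5 5
```

```text
t 36.7 pos [ 0.5033 -0.2081  0.2679] jaw -16.81 tilt 0.19 F [ 0.1  -0.1   1.09] M [-0.022 -0.043  0.026] w 1.001 q [-0.44 -0.01  1.84  0.    1.31 -0.14]
5 rows of [-0.0351, -0.0065, -0.0219, -0.0006, -0.0761, 0.0002]
```

```bash
python3 -m handwheel '[[-0.035,-0.006,-0.022,0,-0.076,0,1],[-0.035,-0.006,-0.022,0,-0.076,0,1],[-0.035,-0.006,-0.022,0,-0.076,0,1],[-0.035,-0.006,-0.022,0,-0.076,0,1],[-0.035,-0.006,-0.022,0,-0.076,0,1],[0,0,0,0,0,0,1],[0,0,0,0,0,0,1]]' >/dev/null; python3 plan.py
python3 - <<'E'
from h import *
for n in('top','side'): c=snap(n); cv2.imwrite(f'pics/g_{n}.png',c['image'][...,::-1])
crop(load('top'),265,145,365,235,8,'g1'); crop(load('side'),238,206,268,236,20,'g2')
D=cloud(load('side'))[...,2]; print('head',np.median(D[220:229,248:258]))
T=cloud(load('top')); 
m=T[186:206,296:314]; z=m[...,2]; print('key top z',np.sort(z.ravel())[-30:].mean())
E
```

```text
t 37.58 pos [ 0.4182 -0.0202  0.2946] jaw 4.96 tilt 0.15 F [-0.71  0.25  0.07] M [ 0.031 -0.021 -0.006] w 1.001 q [-0.11 -0.27  2.02 -0.    1.39 -0.19]
head 0.12390298184337101
key top z 0.26637570252194265
```

View pics/g_side.png

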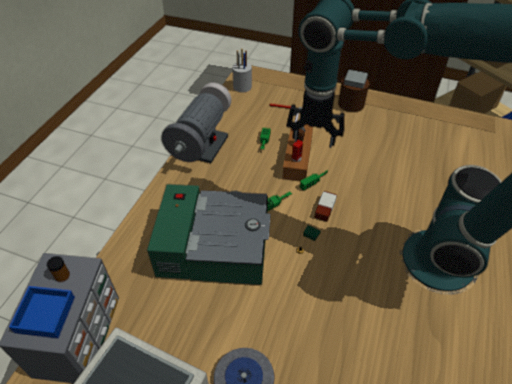

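View pics/g1.png

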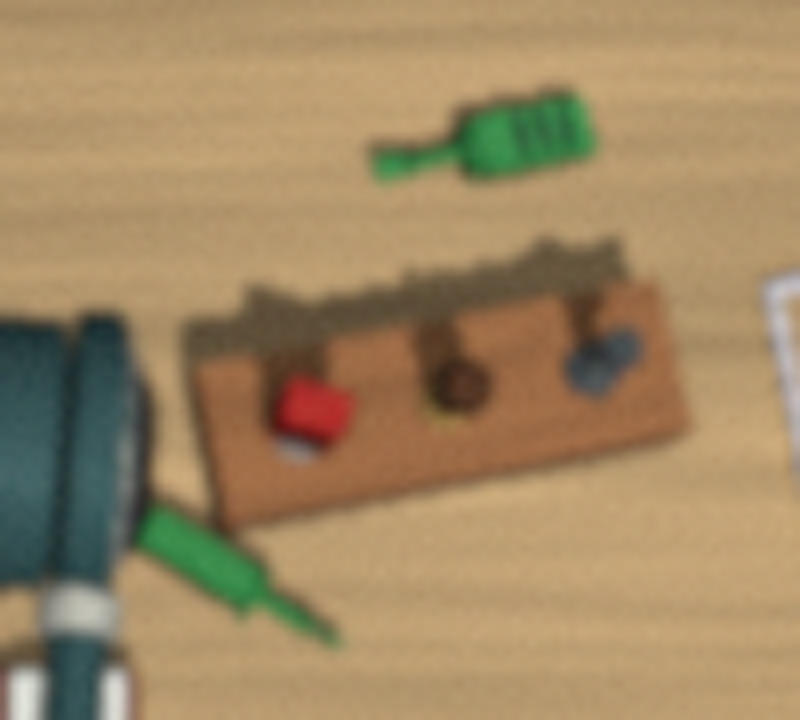

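View pics/g2.png

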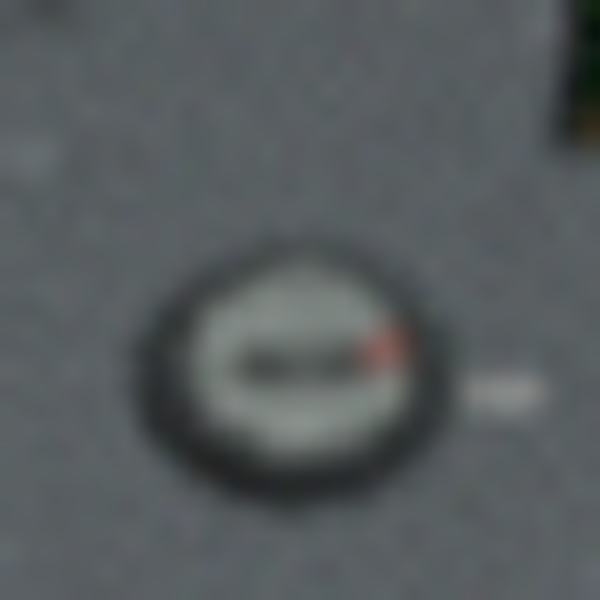

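The key stands in its hole as at the start (g1 (313,408)). The lock's slot still lies in the locked direction (g2, dot at (385,348)), the lid is held about 4 mm below free, and the neighbouring tools are unmoved. Handing in.

Run:
```python
from h import *
print(workorder.finish_job())
```

```text
the job is handed in; nothing more can be done
None
```

The lock is turned and holds the lid down, and the key is back upright in its hole. I handed the job in about 38 s into the run; no verdict was reported.

**What I did:**
- I took the red key from its end hole in the block and lowered it onto the lock. The blade first landed on the lock's head, about 2 mm beside the slot along its length, so I felt for the slot under a few newtons.
- It dropped 5 mm, which is the slot's depth. I then pressed the lid onto its stop, peaking near 16 N and holding about 13 N, and turned clockwise until the stop was felt.
- After easing back I drew the key straight up and set it in its hole. The collar touched at the same height as when I picked it up.

**Last checks:**
- **Lock:** the slot lies at about 1.3 rad and has not moved since the key came out. I read this from a small red dot, so it is only good to roughly ±0.15 rad.
- **Lid:** the lock's head sits about 4 mm below its free height, which puts the lid near 0.02 rad.
- **Key:** it stands upright and looks as it did at the start. The scriber, pin vice and the other items look unmoved, though I judged those by eye.

**What disagreed:**
- **Cameras:** the two cameras differed by about 4 mm on where the lock was, so touch settled it.
- **Stop torque:** it reached about 0.10 N m, a little over the 0.05–0.08 advised.
- **Last height check:** the depth reading meant to check the key's top height gave a useless value because the arm was in view, so I did not use it.
- **Green look-alikes:** all three toppled by themselves before I reached the block. I never touched them.

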